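# Shut the sugar box: lid home and all four clips snapped down

### The arm

A 6-joint arm with a two-finger parallel gripper is mounted at the origin on a cart in front of the work surface, level with it; the furniture and walls round the work are solid. World frame = base frame: x ahead of the robot, y to its left, z up, the work surface at z = 0. Lengths are in mm, angles in degrees, forces in N, time in s.
With the tool pointing down it reaches from about 350 to 850 mm from the base axis. Payload 8.1 kg.
Tool frame: the origin (TCP) lies midway between the tips of the shut fingers; the grasp point (between the pads) lies 19 mm behind it; z points along the fingers, y is the line along which they close (so a half turn about z gives the same grasp; the last joint's range is limited). The gripper opens to 85 mm and grips with 20 to 120 N. Pads are 22 mm wide; open, the fingers measure 114 mm over their backs; the gripper's body (76 mm by 85 mm) begins 54 mm behind the grasp point. The pads swing forward as they close: fully open they stand 13 mm farther back than shut.
Start: joints at [62.143, 7.471, 85.268, -0, 87.261, -4.893], TCP at [234.073, 552.463, 231.292] pointing down, gripper open.
Joint ranges: [-169.43, 169.43], [-51.17, 129.36], [1.28, 143.12], [-76.62, 256.62], [0, 156.53], [-152.29, 152.29]. Speed limits (degrees/s): [136.94, 136.94, 159.86, 180, 180, 180].

### API

Orientations are given as [roll, pitch, yaw] about the fixed x, y, z axes, in that order (R = Rz(yaw) Ry(pitch) Rx(roll)).
In Python, from bench import r, optics, workorder gives the robot as it stands.
- The arm moves only by the tool step_hand, called after "Emit:" in YAML: its name, and indented under it one key for each argument. Schema: {"type":"object","properties":{"ticks":{"type":"array","items":{"type":"object","properties":{"ax":{"type":"number"},"ay":{"type":"number"},"az":{"type":"number"},"sx":{"type":"number"},"sy":{"type":"number"},"sz":{"type":"number"},"finger_gap":{"type":"number"}},"additionalProperties":false,"required":["finger_gap"]},"minItems":1,"maxItems":8},"squeeze":{"type":"number"},"only":{"type":"string"},"quiet":{"type":"boolean"},"lines":{"type":"string"}},"required":["ticks"],"additionalProperties":false}. ticks is a list of rows, 1 to 8 of them, each an object with the fields ax, ay, az (a rotation vector in a scale on which 1.0 is 180 degrees), sx, sy, sz (the shift in fractions of the full range, 1 being 1000 mm), finger_gap (the finger opening in mm); a field left out counts as zero (the opening has to be given); each row is the pose to reach, as a shift and turn from the pose commanded when the call began, along the tool's axes at that moment; what a row does not reach only later rows make up. A row lasts 1/8 s, in which the tool goes at most 62.5 mm and 10.7 degrees, less where a joint would pass 70% of its speed; a pose out of reach is approached as far as the arm can. The fingers move at their own pace and stop on an object; squeeze is the grip in N (left out, the last holds). Time passes only in rows, so rows that do not move let the fingers close. The tool returns the time, the measured TCP pose, the force, the opening and the grip force at its end. only (a regular expression) keeps the lines of the reply that match it, lines (a string "A,B") keeps lines A to B, and quiet returns only ok. A shift or turn number past 1, either way, is cut back to 1. Input that does not fit is refused with a message, and nothing moves.
- r.sense(): the state, without advancing time (a new reading comes with each control period).
- optics.snapshot(name): name is "scene" or "top"; returns a dict with "pixels" (400x640x3 uint8, blue, green, red), "fx", "fy", "cx", "cy" (pixels), "pose" (4x4, takes a point from camera to world coordinates). Camera axes: x right, y up, looking along -z (the intrinsics and any distortion apply to the point x, -y, -z); pixel columns grow to the right and rows downward; lengths in mm; the calibration is good to about 2 mm. A picture is of the moment at which its call begins. There is no depth.
- workorder.hand_in(): hands the job in; it is judged then, once.
The state is a dict: "time": time; "joint_pos": joint angles; "qd": joint speeds; "joint_efforts": joint torques, N m; "tool_pos": TCP position; "tcp_rot": TCP orientation; "ft_force": force on the tool from outside, world axes, zero at the start; "wrist_torque": the same for the moment, N m; "finger_gap": finger opening in mm; "grip_force": force on a finger pad.
Only numpy, scipy, OpenCV 4.12 (cv2) and the standard library are available. Lean on these libraries where they do the work, as an engineer would, in place of code of your own. Each camera call takes 0.05 s, during which the arm holds its last target. There are 200 camera calls.

### The job

Close the sugar box for the night: put its lid on, press it down until it is fully home on the rim, and flip its four blue side clips down until each snaps over its catch and stays shut. The box is light and slides easily, so bear down on a clip as you push it in, keep the box where it stands, force nothing (100 N would crack it), and leave the tamper, the thermometer and the teaspoon behind it alone.

Things in the scene. Friction and masses are not known exactly. Their poses are not given: they have to be found in the camera images.
- sugar_box: Clear plastic storage box half full of sugar lumps, about 0.8 kg, standing loose on the counter: it slides when pushed sideways with about 5 to 8 N, with more if it is also pressed down. 130 (its x) x 90 (its y) x 78 high, walls 3 thick, open mouth 124 x 84; a 3 thick rim flange reaches 9 out from the walls all round. Origin: centre of its underside; z up.
- box_rim (a point): Centre of the box's mouth, level with the top of the rim flange, 78 above the box's origin. A springy seal bead runs 4 below the rim inside each wall. In the middle of each outer wall, under the flange, hangs a catch: a springy snap bead 7.5 out from the wall, 21 below the rim.
- lid: White lid of that box with four blue clips, 0.2 to 0.37 kg, lying right way up beside it. Origin: centre of the underside of its plug; x along the long side, z up. Plug 120 x 80 x 12 deep at its widest (2 of play a side in the mouth; the lowest 4 are 3 smaller); plate 148 x 108 at z 12 to 16. Fits either way round.
- lid_grip (a point): Centre of the grip bar on the lid (74 long along x, 14 wide, z 16 to 40), 28 above the lid's origin. Laid in the mouth the lid rests on the seal about 6 proud; pressed straight down, with about 12 to 24 N, it snaps past the seal until its plate lies on the rim: its origin is then 66 above the box's. Clips do not catch properly on a lid that is not home.
- clip_front (a joint): Blue clip on the lid's own -x edge: 0 = straight out, level; negative = raised; 1.571 = straight down, shut. Hinge line along that edge through (-77.5, 0, 14) mm in the lid's frame. Stays where left. With the lid home it meets the snap bead at about 1.27 and needs about 10 N inward at its end (more than holds the box in place) to snap over; it then stays above 1.5, else springs back to about 1.3.
- clip_front_lip (a point): Thumb lip along the free end of the front clip, 29 from its hinge line, a ridge 3 proud of the clip's outer face that a fingertip can press down on. The clip is a plate 40 wide, 31 long, 3 thick, its middle plane through the hinge line, with a hook 10 long inside its free end. Shut, its outer face stands 14 out from the box wall and the lip is 51 above the counter.
- clip_back (a joint): Blue clip on the lid's own +x edge: 0 = straight out, level; negative = raised; 1.571 = straight down, shut. Hinge line along that edge through (77.5, 0, 14) mm in the lid's frame. Stays where left. With the lid home it meets the snap bead at about 1.27 and needs about 10 N inward at its end (more than holds the box in place) to snap over; it then stays above 1.5, else springs back to about 1.3.
- clip_back_lip (a point): Thumb lip along the free end of the back clip, 29 from its hinge line, a ridge 3 proud of the clip's outer face that a fingertip can press down on. The clip is a plate 40 wide, 31 long, 3 thick, its middle plane through the hinge line, with a hook 10 long inside its free end. Shut, its outer face stands 14 out from the box wall and the lip is 51 above the counter.
- clip_left (a joint): Blue clip on the lid's own +y edge: 0 = straight out, level; negative = raised; 1.571 = straight down, shut. Hinge line along that edge through (0, 57.5, 14) mm in the lid's frame. Stays where left. With the lid home it meets the snap bead at about 1.27 and needs about 10 N inward at its end (more than holds the box in place) to snap over; it then stays above 1.5, else springs back to about 1.3.
- clip_left_lip (a point): Thumb lip along the free end of the left clip, 29 from its hinge line, a ridge 3 proud of the clip's outer face that a fingertip can press down on. The clip is a plate 44 wide, 31 long, 3 thick, its middle plane through the hinge line, with a hook 10 long inside its free end. Shut, its outer face stands 14 out from the box wall and the lip is 51 above the counter.
- clip_right (a joint): Blue clip on the lid's own -y edge: 0 = straight out, level; negative = raised; 1.571 = straight down, shut. Hinge line along that edge through (0, -57.5, 14) mm in the lid's frame. Stays where left. With the lid home it meets the snap bead at about 1.27 and needs about 10 N inward at its end (more than holds the box in place) to snap over; it then stays above 1.5, else springs back to about 1.3.
- clip_right_lip (a point): Thumb lip along the free end of the right clip, 29 from its hinge line, a ridge 3 proud of the clip's outer face that a fingertip can press down on. The clip is a plate 44 wide, 31 long, 3 thick, its middle plane through the hinge line, with a hook 10 long inside its free end. Shut, its outer face stands 14 out from the box wall and the lip is 51 above the counter.
- teaspoon: Teaspoon, 130 long, loose behind the work; origin at its underside. A bystander.
- tamper: Coffee tamper standing on its steel foot, black handle up, 58 across, 102 high, loose on the counter behind the work; origin at its underside. A bystander.
- milk_thermometer: Milk thermometer, 171 long, lying loose behind the work; origin at its underside. A bystander.

How it is judged (in metres and radians):
On the way:
1. the lid is pressed fully home on the box (z of lid in the frame of sugar_box between 0.063 and 0.0676 m and horizontal distance between lid and sugar_box below 0.005 m and angle between the x axis of lid and the x axis of sugar_box, either way round below 0.08 rad and angle between the z axis of lid and the z axis of sugar_box, either way round below 0.03 rad), for 0.2 s.
At the end, for the whole second after the job is handed in: The lid lies home on the box (underside 63 to 67.6 mm above the box's underside, centred within 5 mm, in line within 0.08 rad, level within 0.03 rad) and all four clips are snapped shut (each joint above 1.48 rad), at rest (all of step 1 and value of joint each of clip_front, clip_back, clip_left, clip_right above 1.48 rad and linear speed of lid below 0.01 m/s); the robot touches nothing.
It fails at once if the lid or a clip is forced against the box with more than 100 N (contact force between lid and sugar_box above 100 N).
It fails at once if the box is shoved from its place (more than 20 mm) (distance of sugar_box from where it was at the start of the episode above 0.02 m).
It fails at once if the tamper, the teaspoon or the thermometer is pushed from its place (more than 15 mm) or the tamper is knocked over (distance of any of tamper, teaspoon, milk_thermometer from where it was at the start of the episode above 0.015 m or angle between tamper's own z axis and vertical above 0.5 rad).
It also fails if it takes over 64 s, if anything falls off the work surface, if the arm or the gripper's body presses on something with over 40 N, if the wrist force passes 120 N, or if a joint passes its speed limit or range.

## Working session

There is one attempt and no reset: what is moved stays moved. The work goes in short steps, Python scripts to look and compute and a tool call to move; the robot and the scene stay as the last step left them, time stands still between calls to the robot, and variables do not carry over. Pictures are saved under pics/ and viewed, at most 10 in all, crops included, and the job is handed in when it is done.

```bash
ls; mkdir -p pics
```

Run:
```python
from bench import r, optics
import cv2
print(r.sense())
for n in("scene","top"):
    s=optics.snapshot(n); cv2.imwrite(f"pics/{n}0.png",s["pixels"])
    print(n,s["fx"],s["fy"],s["cx"],s["cy"],s["pose"],[k for k in s])
```

```text
pics
{'time': 0.0, 'joint_pos': array([ 6.21428735e+01,  7.51650022e+00,  8.53303128e+01,  1.83991155e-06,
        8.72618656e+01, -4.89410445e+00]), 'qd': array([-0.00505718, -0.06380929, -0.02812772,  0.02067749, -0.00307435,
       -0.02284073]), 'joint_efforts': array([-1.05841405e-04, -5.69388199e+01, -5.00559890e+01, -2.20665838e-04,
        1.45754145e-02, -4.71458043e-05]), 'tool_pos': array([233.80850796, 551.9606223 , 230.22002164]), 'tcp_rot': array([-1.79891718e+02, -9.27368274e-03,  1.57036969e+02]), 'ft_force': array([-0.01321419,  0.43927914, -0.87154332]), 'wrist_torque': array([0.00546989, 0.02596951, 0.06151639]), 'grip_force': 0.0, 'finger_gap': 85.67808257023916}
scene 402.84414947135485 402.84414947135485 319.58348872586663 197.03127877122736 [[-8.93770494e-01  3.26434796e-01 -3.07594907e-01  3.19531682e+02]
 [-4.48421539e-01 -6.65033513e-01  5.97200595e-01  5.55875370e+02]
 [-9.61386715e-03  6.71692453e-01  7.40767725e-01  7.38969784e+02]
 [ 0.00000000e+00  0.00000000e+00  0.00000000e+00  1.00000000e+00]] ['pixels', 'fx', 'fy', 'cx', 'cy', 'pose']
top 385.6860200677589 385.6860200677589 325.00483788395303 202.80070208350062 [[ 7.07699545e-03  9.86251714e-01 -1.65098375e-01  4.70395586e+02]
 [-9.99910039e-01  8.86069230e-03  1.00698397e-02  5.60893313e+01]
 [ 1.13942825e-02  1.65012258e-01  9.86225697e-01  8.95105532e+02]
 [ 0.00000000e+00  0.00000000e+00  0.00000000e+00  1.00000000e+00]] ['pixels', 'fx', 'fy', 'cx', 'cy', 'pose']
```

View pics/scene0.png

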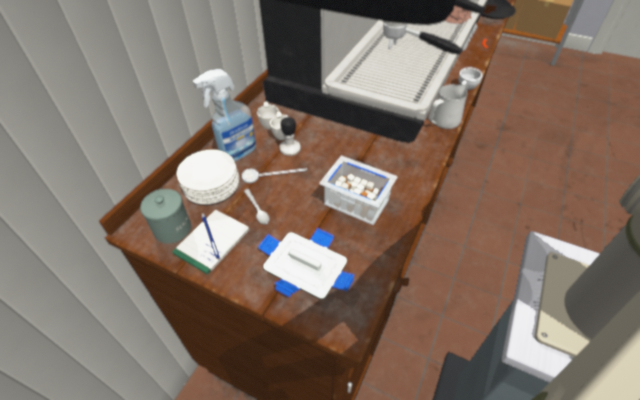

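View pics/top0.png

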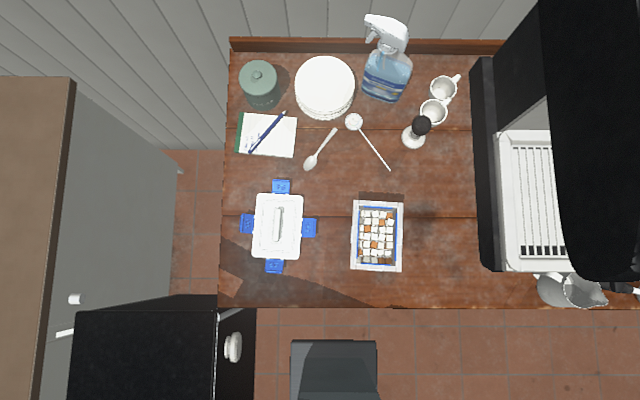

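The lid (white, blue clips) is at about (277,226) in the top view, with the box at (377,236). The spoon, thermometer and tamper are behind, at rows 110–170. Next I'll measure the lid and box.

Create h.py:
```python
import numpy as np, cv2
from bench import r, optics
def ray(s,u,v,z):
    P=np.array(s["pose"]); d=P[:3,:3]@np.array([(u-s["cx"])/s["fx"],-(v-s["cy"])/s["fy"],-1.]); o=P[:3,3]
    return (o+d*(z-o[2])/d[2])
def proj(s,p):
    P=np.array(s["pose"]); c=P[:3,:3].T@(np.array(p,float)-P[:3,3]); return s["cx"]+s["fx"]*c[0]/-c[2], s["cy"]+s["fy"]*c[1]/c[2]
def blobs(m,amin):
    n,l,st,c=cv2.connectedComponentsWithStats(m.astype(np.uint8)); return [(st[i,4],c[i],(l==i)) for i in range(1,n) if st[i,4]>=amin]
```

Run:
```python
from h import *
for n,roi in(("top",(160,290,230,420)),("scene",(150,310,240,410))):
    s=optics.snapshot(n); im=s["pixels"]; R=np.zeros(im.shape[:2],bool); R[roi[0]:roi[1],roi[2]:roi[3]]=1
    hsv=cv2.cvtColor(im,cv2.COLOR_BGR2HSV)
    for a,c,m in blobs((abs(hsv[...,0].astype(int)-110)<15)&(hsv[...,1]>150)&(hsv[...,2]>90)&R,30):
        print(n,"blue",a,c.round(1),ray(s,*c,14).round(1))
    for a,c,m in blobs((hsv[...,1]<50)&(hsv[...,2]>150)&R,300):
        k=max(cv2.findContours(m.astype(np.uint8),0,2)[0],key=cv2.contourArea)
        q=cv2.convexHull(k)[:,0]
        for z in(16,78):
            w=np.array([ray(s,*p,z)[:2] for p in q],np.float32); print(n,"white",a,c.round(1),z,cv2.minAreaRect(w))
    x0,x1,y0,y1=roi[2],roi[3],roi[0],roi[1]
    cv2.imwrite(f"pics/{n}c.png",cv2.resize(im[y0:y1,x0:x1],None,fx=4,fy=4,interpolation=cv2.INTER_CUBIC)[:600,:800])
```

```text
top blue 48 [395.5 236.5] [ 541.2 -114.7   14. ]
top blue 161 [246.6 223.3] [568.7 226.5  14. ]
top blue 208 [308.4 226.9] [561.7  84.7  14. ]
top blue 182 [273.8 265.4] [473.9 161.3  14. ]
top white 3116 [277.2 226.1] 16 ((563.9393920898438, 156.01010131835938), (111.78868103027344, 149.8084259033203), 86.6441650390625)
top white 3116 [277.2 226.1] 78 ((557.3421630859375, 148.96304321289062), (103.90462493896484, 139.24301147460938), 86.6441650390625)
top white 2628 [375.6 235.9] 16 ((543.8351440429688, -70.42012023925781), (119.08760070800781, 160.5068817138672), 86.88953399658203)
top white 2628 [375.6 235.9] 78 ((538.65576171875, -61.49788284301758), (110.68878936767578, 149.1868896484375), 86.88958740234375)
scene blue 234 [322.  237.7] [561.   78.2  14. ]
scene blue 217 [268.3 244.5] [658.6 146.9  14. ]
scene blue 230 [343.6 281.1] [472.6 156.8  14. ]
scene blue 210 [285.3 287.5] [572.1 222.5  14. ]
scene white 2980 [356.8 190.1] 16 ((555.2138671875, -97.27326965332031), (175.80116271972656, 176.99893188476562), 86.50222778320312)
scene white 2980 [356.8 190.1] 78 ((535.0023803710938, -41.26094055175781), (160.72494506835938, 161.8199920654297), 86.50222778320312)
scene white 343 [263.6 173.6] 16 ((759.994873046875, -43.15473556518555), (165.50570678710938, 50.82231521606445), 26.066938400268555)
scene white 343 [263.6 173.6] 78 ((722.2219848632812, 8.216548919677734), (151.31231689453125, 46.46392059326172), 26.066940307617188)
scene white 3215 [305.3 264.2] 16 ((564.076904296875, 153.36598205566406), (113.4248046875, 153.1295928955078), 86.93008422851562)
scene white 3215 [305.3 264.2] 78 ((543.1053466796875, 187.88414001464844), (103.69778442382812, 139.99757385253906), 86.93008422851562)
```

View pics/topc.png

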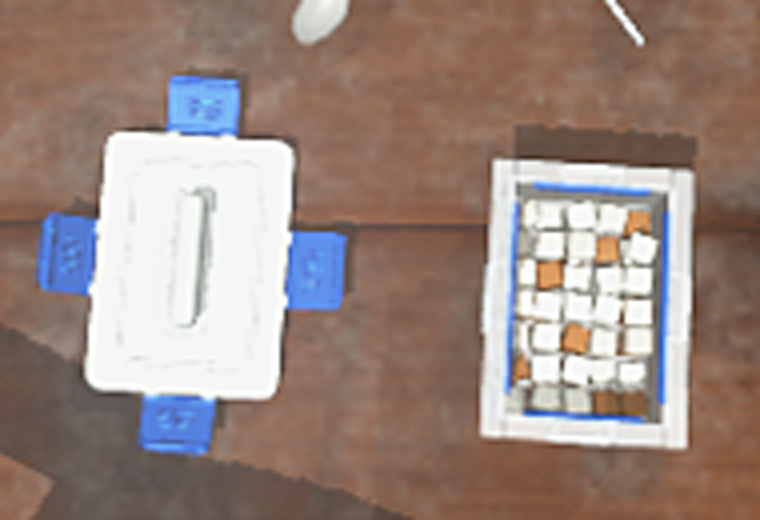

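In the crop the lid's clips all point out roughly level and the grip bar runs along the lid's long side. The box's rim corners are at about (492,160), (693,172), (688,447) and (482,437), crop pixels. I'll look at the scene view for a second estimate of the rim.

View pics/scenec.png

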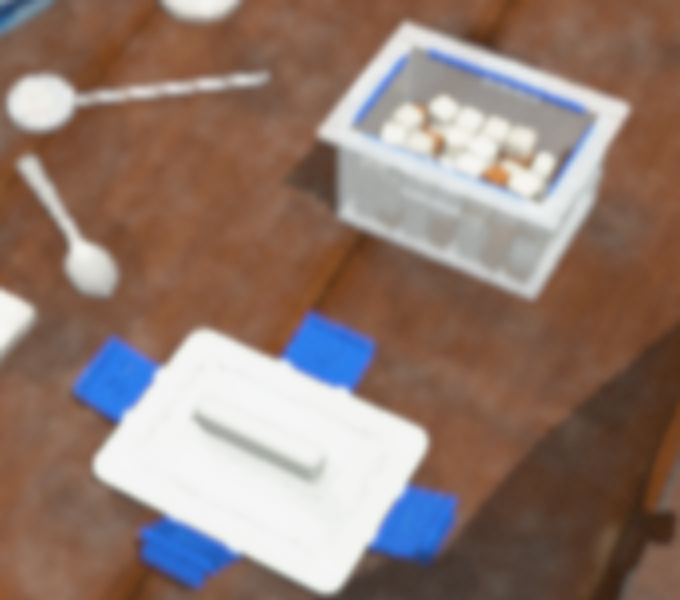

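Run:
```python
from h import *
s=optics.snapshot("top"); im=s["pixels"]
hsv=cv2.cvtColor(im,cv2.COLOR_BGR2HSV); R=np.zeros(im.shape[:2],bool); R[160:290,230:420]=1
for a,c,m in blobs((hsv[...,1]<50)&(hsv[...,2]>150)&R,300):
    k=max(cv2.findContours(m.astype(np.uint8),0,2)[0],key=cv2.contourArea)
    q=cv2.approxPolyDP(cv2.convexHull(k),5,True)[:,0]
    print(q.tolist())
    z=16 if c[0]<320 else 78
    w=np.array([ray(s,*p,z)[:2] for p in q]); e=np.roll(w,-1,0)-w
    print(w.round(1).tolist(),np.degrees(np.arctan2(e[:,1],e[:,0])).round(1),np.hypot(*e.T).round(1),w.mean(0))
b=[(492,160),(693,172),(688,447),(482,437)]
w=np.array([ray(s,230+(u-1.5)/4,160+(v-1.5)/4,78)[:2] for u,v in b]);e=np.roll(w,-1,0)-w
print(w.round(1).tolist(),np.degrees(np.arctan2(e[:,1],e[:,0])).round(1),np.hypot(*e.T).round(1),w.mean(0))
b=[]
```

```text
[[258, 193], [302, 197], [297, 259], [251, 254]]
[[639.2, 202.5], [630.7, 100.5], [488.5, 109.3], [499.0, 213.2]] [-94.8 176.4  84.3  -4.4] [102.4 142.4 104.4 140.6] [564.34515451 156.38730003]
[[353, 200], [403, 203], [401, 271], [350, 268]]
[[613.8, -12.5], [608.3, -120.2], [464.0, -112.2], [469.5, -5.5]] [-93.  176.8  87.1  -2.8] [107.9 144.5 106.8 144.6] [538.89254951 -62.58487855]
[[614.6, -11.7], [609.1, -119.9], [463.3, -113.5], [467.7, -5.7]] [-92.9 177.5  87.7  -2.3] [108.4 146.  107.8 147.1] [538.65864318 -62.70803902]
```

Create go.py:
```python
# prints shift/turn in tool axes to reach world x y z yaw (tool straight down)
import sys,numpy as np
from h import r
from scipy.spatial.transform import Rotation as Ro
s=r.sense(); R=Ro.from_euler("xyz",s["tcp_rot"],degrees=True); p=np.array(s["tool_pos"])
for a in sys.argv[1:]:
    x,y,z,w=map(float,a.split(",")); T=Ro.from_euler("xyz",[180,0,w],degrees=True)
    print("rot",(R.inv()*T).as_rotvec(degrees=True).round(2),"d",R.inv().apply(np.array([x,y,z])-p).round(1))
print("pos",p.round(1),s["tcp_rot"].round(2),"F",np.round(s["ft_force"],1),"gap",round(s["finger_gap"],1),"grip",round(s["grip_force"],1),"t",s["time"],"j",s["joint_pos"].round(0))
```

Run:
```python
from h import *
s=optics.snapshot("scene"); f=lambda u,v,z:ray(s,240+(u-1.5)/4,150+(v-1.5)/4,z)[:2]
w=np.array([f(u,v,78) for u,v in [(407,22),(630,107),(548,222),(320,133)]]);e=np.roll(w,-1,0)-w
print("box scene",w.round(1).tolist(),np.degrees(np.arctan2(e[:,1],e[:,0])).round(1),np.hypot(*e.T).round(1),w.mean(0))
print("bar ends scene",f(195,412,40),f(322,468,40))
t=optics.snapshot("top"); g=lambda u,v,z:ray(t,230+(u-1.5)/4,160+(v-1.5)/4,z)[:2]
print("bar ends top",g(195,192,40),g(186,322,40),"tamper foot",ray(t,412,140,0),"machine",ray(t,480,200,0),ray(t,480,200,200))
```

```bash
python3 go.py 564.3,155.3,230,176.5 564.3,155.3,90,176.5
```

```text
box scene [[608.2, -124.0], [461.7, -113.9], [472.2, -10.4], [613.5, -16.1]] [176.1  84.2  -2.3 -92.8] [146.8 104.1 141.5 108. ] [538.87969826 -66.10113096]
bar ends scene [598.0277524  160.79075797] [523.4747477  161.92669724]
bar ends top [601.64775302 151.74601382] [528.97790852 154.74820946] tamper foot [ 776.58107814 -162.98094003    0.        ] machine [ 630.25785965 -319.90042083    0.        ] [ 594.53865837 -235.89027037  200.        ]
rot [-2.000e-02 -1.000e-02 -1.946e+01] d [-459.  -236.7    1.1]
rot [-2.000e-02 -1.000e-02 -1.946e+01] d [-459.1 -236.7  141.1]
pos [234.  552.4 231.1] [-179.97   -0.    157.04] F [-0.1 -0.4 -1.8] gap 85.0 grip 0.0 t 0.35 j [62.  7. 85.  0. 87. -5.]
```

Careful with the scale: shifts go in shares of 1000 mm and turns go in shares of 180 degrees. That gives: -459 mm / 1000 = -0.459, -200 mm / 1000 = -0.2, -19.5 degrees / 180 = -0.1083.

Emit:
step_hand:
  ticks:
    - {"az": -0.0556,"sx": -0.1,"sy": -0.052,"finger_gap": 40}
    - {"az": -0.1083,"sx": -0.2,"sy": -0.104,"sz": 0.01,"finger_gap": 40}
    - {"az": -0.1083,"sx": -0.33,"sy": -0.17,"sz": 0.02,"finger_gap": 40}
    - {"az": -0.1083,"sx": -0.459,"sy": -0.2367,"sz": 0.04,"finger_gap": 40}
    - {"az": -0.1083,"sx": -0.459,"sy": -0.2367,"sz": 0.06,"finger_gap": 40}
    - {"az": -0.1083,"sx": -0.459,"sy": -0.2367,"sz": 0.08,"finger_gap": 40}
    - {"az": -0.1083,"sx": -0.459,"sy": -0.2367,"sz": 0.1,"finger_gap": 40}
    - {"az": -0.1083,"sx": -0.459,"sy": -0.2367,"sz": 0.13,"finger_gap": 40}
  squeeze: 80

```text
time: 1.35
tool_pos: [543.0, 182.5, 130.3]
tcp_rot: [179.9, 0.2, 176.5]
ft_force: [0.2, 0.6, 0.7]
finger_gap: 39.8
grip_force: 0.0
```

Emit:
step_hand:
  ticks:
    - {"finger_gap": 40}
    - {"finger_gap": 40}

```text
time: 1.6
tool_pos: [540.4, 184.1, 129.4]
tcp_rot: [180.0, -0.0, 176.5]
ft_force: [-0.3, 0.0, 0.8]
finger_gap: 40.2
grip_force: 0.0
```

```bash
python3 go.py 564,155,60,176.5 564,155,21,176.5
```

```text
rot [ 0.02 -0.03 -0.01] d [-25.4 -27.7  69.4]
rot [ 0.02 -0.03 -0.01] d [-25.4 -27.7 108.4]
pos [540.4 184.1 129.4] [ 1.7998e+02 -3.0000e-02  1.7649e+02] F [-0.3  0.   0.8] gap 40.2 grip 0.0 t 1.6 j [ 14.   7.  97.   0.  76. -73.]
```

Scaled: 69 mm / 1000 = 0.069, 50 mm / 1000 = 0.05.

Emit:
step_hand:
  ticks:
    - {"sx": -0.0254,"sy": -0.0277,"sz": 0.01,"finger_gap": 40}
    - {"sx": -0.0254,"sy": -0.0277,"sz": 0.05,"finger_gap": 40}
    - {"sx": -0.0254,"sy": -0.0277,"sz": 0.069,"finger_gap": 40}
    - {"sx": -0.0254,"sy": -0.0277,"sz": 0.069,"finger_gap": 40}

```text
time: 2.1
tool_pos: [562.5, 155.8, 59.2]
tcp_rot: [-180.0, -0.2, 176.6]
ft_force: [-0.7, 0.3, 1.1]
finger_gap: 40.0
grip_force: 0.0
```

```bash
python3 go.py 564,155,21,176.5
```

Run:
```python
from h import *
a=optics.snapshot("scene")["pixels"][190:310,230:390]
cv2.imwrite("pics/app.png",cv2.resize(a,None,fx=4,fy=4))
```

```text
rot [-0.03 -0.16  0.12] d [-1.6 -0.7 38.2]
pos [562.5 155.8  59.2] [-1.7997e+02 -1.6000e-01  1.7662e+02] F [-0.7  0.3  1.1] gap 40.0 grip 0.0 t 2.1 j [ 10.  14.  97.   0.  70. -76.]
```

View pics/app.png

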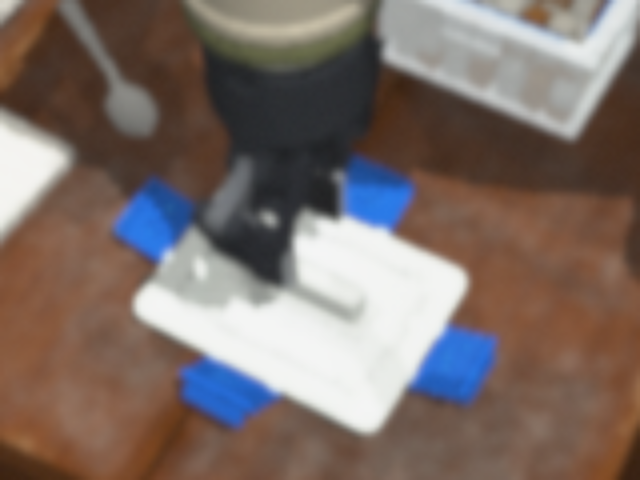

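The gripper hangs over the lid, with one finger each side of the bar (bar end at about (340,295) in the crop). Next I descend and grip.

Scaled: 38 mm / 1000 = 0.038, 20 mm / 1000 = 0.02.

Emit:
step_hand:
  ticks:
    - {"sx": -0.0015,"sy": -0.0007,"sz": 0.02,"finger_gap": 40}
    - {"sx": -0.0015,"sy": -0.0007,"sz": 0.038,"finger_gap": 40}
    - {"sx": -0.0015,"sy": -0.0007,"sz": 0.038,"finger_gap": 40}
  squeeze: 80

```text
time: 2.52
tool_pos: [563.5, 153.7, 19.7]
tcp_rot: [-179.9, -0.3, 176.5]
ft_force: [0.7, -0.5, -0.2]
finger_gap: 40.1
grip_force: 0.0
```

Emit:
step_hand:
  ticks:
    - {"finger_gap": 10}
    - {"finger_gap": 8}
    - {"finger_gap": 8}
    - {"finger_gap": 8}
    - {"finger_gap": 8}
  squeeze: 80

```text
time: 3.15
tool_pos: [566.2, 154.1, 23.0]
tcp_rot: [180.0, 0.1, 176.5]
ft_force: [-1.4, -0.6, 5.4]
finger_gap: 11.8
grip_force: 80.9
```

```bash
python3 go.py 538.5,-64,130,177.3
```

```text
rot [ 0.01  0.06 -0.77] d [  14.3 -219.4 -107.1]
pos [566.2 154.1  23. ] [1.7999e+02 6.0000e-02 1.7653e+02] F [-1.4 -0.6  5.4] gap 11.8 grip 80.9 t 3.15 j [ 10.  17.  98.  -0.  66. -76.]
```

Scaled: -110 mm / 1000 = -0.11, -60 mm / 1000 = -0.06.

Emit:
step_hand:
  ticks:
    - {"sz": -0.025,"finger_gap": 8}
    - {"sz": -0.06,"finger_gap": 8}
    - {"sz": -0.11,"finger_gap": 8}
    - {"sz": -0.11,"finger_gap": 8}

```text
time: 3.65
tool_pos: [568.6, 154.8, 137.1]
tcp_rot: [179.9, 0.5, 176.5]
ft_force: [0.1, -0.3, -3.5]
finger_gap: 11.7
grip_force: 80.0
```

```bash
python3 go.py 538.5,-64,130,177.3;python3 - <<'E'
from h import *
for n,z0 in(("top",0),("scene",0)):
    s=optics.snapshot(n);im=s["pixels"];hsv=cv2.cvtColor(im,cv2.COLOR_BGR2HSV); R=np.zeros(im.shape[:2],bool); R[:,180:345]=1
    z=r.sense()["tool_pos"][2]-22
    for a,c,m in blobs((abs(hsv[...,0].astype(int)-110)<15)&(hsv[...,1]>150)&(hsv[...,2]>90)&R,60): print(n,a,c.round(1),ray(s,*c,z+14).round(1))
    if n=="scene": cv2.imwrite("pics/lift.png",im)
E
```

```text
rot [ 0.11  0.45 -0.76] d [  16.9 -220.2    6.5]
pos [568.6 154.8 137.1] [179.88   0.45 176.54] F [ 0.1 -0.3 -3.5] gap 11.7 grip 80.0 t 3.65 j [ 10.   9.  94.   0.  77. -76.]
top 254 [267. 264.] [476.2 161.5 126.1]
scene 223 [322.3 205.1] [560.   77.3 123.9]
scene 258 [262.  211.1] [661.3 144.8 123.9]
scene 111 [340.5 249.9] [481.4 160.5 123.9]
scene 251 [280.3 255.8] [574.4 220.9 123.9]
```

View pics/lift.png

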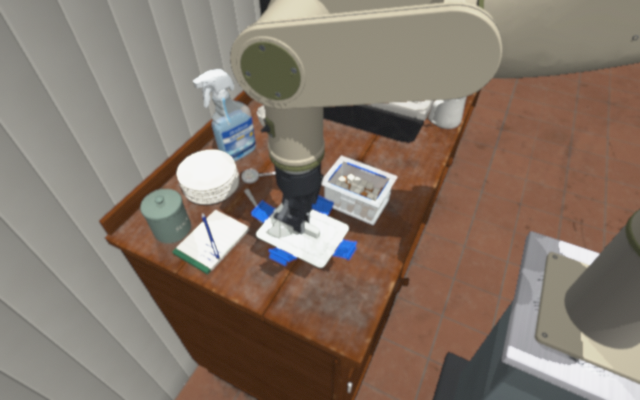

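The lid hangs level in the grip. I'll carry it over the box.

Scaled: -219.5 mm / 1000 = -0.2195, -160 mm / 1000 = -0.16, -0.8 degrees / 180 = -0.0044.

Emit:
step_hand:
  ticks:
    - {"sx": 0.003,"sy": -0.04,"finger_gap": 8}
    - {"sx": 0.008,"sy": -0.1,"finger_gap": 8}
    - {"az": -0.0044,"sx": 0.012,"sy": -0.16,"finger_gap": 8}
    - {"az": -0.0044,"sx": 0.0165,"sy": -0.2195,"finger_gap": 8}
    - {"az": -0.0044,"sx": 0.0165,"sy": -0.2195,"finger_gap": 8}
    - {"az": -0.0044,"sx": 0.0165,"sy": -0.2195,"finger_gap": 8}
    - {"az": -0.0044,"sx": 0.0165,"sy": -0.2195,"finger_gap": 8}

```text
time: 4.62
tool_pos: [535.4, -62.6, 131.1]
tcp_rot: [180.0, -0.1, 177.4]
ft_force: [-0.2, 0.3, -2.9]
finger_gap: 11.7
grip_force: 80.0
```

```bash
python3 go.py 538.5,-64.3,110,177.3;python3 - <<'E'
from h import *
z=r.sense()["tool_pos"][2]-22
for n in("top","scene"):
    s=optics.snapshot(n);im=s["pixels"];hsv=cv2.cvtColor(im,cv2.COLOR_BGR2HSV)
    for a,c,m in blobs((abs(hsv[...,0].astype(int)-110)<15)&(hsv[...,1]>150)&(hsv[...,2]>90),60): print(n,a,c.round(1),ray(s,*c,z+14).round(1))
    im=im[120:320,280:480]
    cv2.imwrite(f"pics/hov{n}.png",cv2.resize(im,None,fx=2,fy=2))
a=cv2.imread("pics/hovtop.png");b=cv2.imread("pics/hovscene.png");cv2.imwrite("pics/hov.png",np.hstack([a,b]))
E
```

```text
rot [ 0.04 -0.11  0.12] d [-3.3 -1.5 21.1]
pos [535.4 -62.6 131.1] [ 1.7996e+02 -1.1000e-01  1.7742e+02] F [-0.2  0.3 -2.9] gap 11.7 grip 80.0 t 4.625 j [ -12.    2.  101.    0.   76. -100.]
top 282 [344.7 233.4] [537.7   8.3 123.1]
scene 124 [376.7 146.2] [ 527.5 -141.9  123.1]
scene 166 [324.2 151.9] [628.5 -70.2 123.1]
scene 153 [400.7 179.2] [442.2 -63.5 123.1]
scene 98 [345.9 184.4] [541.3   2.5 123.1]
```

View pics/hov.png

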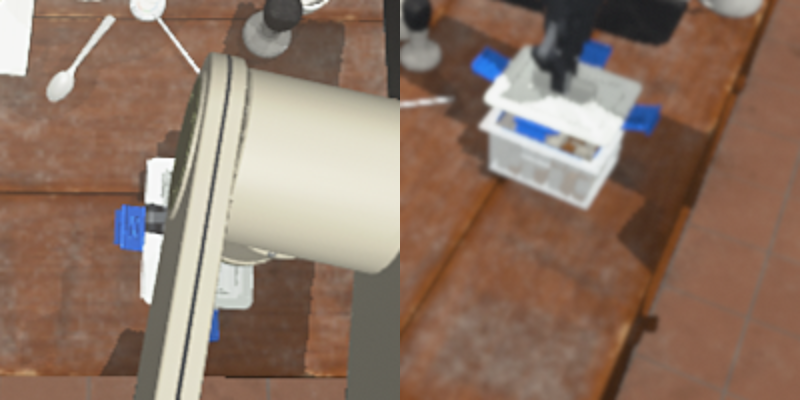

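Lid sits over the box, clips clear. I'll correct by (+3, −1.5) mm and lower it.

Scaled: 25 mm / 1000 = 0.025, 20 mm / 1000 = 0.02.

Emit:
step_hand:
  ticks:
    - {"sx": -0.0032,"sy": -0.0016,"sz": 0.008,"finger_gap": 8}
    - {"sx": -0.0032,"sy": -0.0016,"sz": 0.02,"finger_gap": 8}
    - {"sx": -0.0032,"sy": -0.0016,"sz": 0.025,"finger_gap": 8}
    - {"sx": -0.0032,"sy": -0.0016,"sz": 0.025,"finger_gap": 8}

```text
time: 5.22
tool_pos: [538.3, -65.6, 106.3]
tcp_rot: [180.0, -0.1, 177.3]
ft_force: [-0.0, -0.2, -3.0]
finger_gap: 12.1
grip_force: 80.0
```

```bash
python3 go.py 538.5,-64.3,96,177.3
```

```text
rot [ 0.02 -0.1   0.04] d [-0.1  1.3 10.3]
pos [538.3 -65.6 106.3] [ 1.7998e+02 -1.0000e-01  1.7734e+02] F [-0.  -0.2 -3. ] gap 12.1 grip 80.0 t 5.225 j [ -12.    4.  102.   -0.   74. -100.]
```

Emit:
step_hand:
  ticks:
    - {"sz": 0.004,"finger_gap": 8}
    - {"sz": 0.008,"finger_gap": 8}
    - {"sz": 0.01,"finger_gap": 8}
    - {"sz": 0.01,"finger_gap": 8}

```text
time: 5.72
tool_pos: [539.7, -65.4, 97.8]
tcp_rot: [180.0, 0.1, 177.3]
ft_force: [3.2, 3.9, -1.5]
finger_gap: 11.8
grip_force: 80.4
```

```bash
python3 go.py 538.5,-64.3,96,177.3
```

```text
rot [0.04 0.09 0.04] d [1.3 1.  1.8]
pos [539.7 -65.4  97.8] [1.7996e+02 9.0000e-02 1.7734e+02] F [ 3.2  3.9 -1.5] gap 11.8 grip 80.4 t 5.725 j [ -12.    5.  103.    0.   73. -100.]
```

Lateral forces show the plug bearing on the −x/−y walls, so I'll ease over by +1/+1 mm and press.

Scaled: 2 mm / 1000 = 0.002, 1.5 mm / 1000 = 0.0015.

Emit:
step_hand:
  ticks:
    - {"sx": -0.001,"sy": 0.001,"finger_gap": 8}
    - {"sx": -0.001,"sy": 0.0015,"sz": 0.001,"finger_gap": 8}
    - {"sx": -0.001,"sy": 0.0015,"sz": 0.002,"finger_gap": 8}

```text
time: 6.1
tool_pos: [540.1, -64.3, 95.2]
tcp_rot: [-180.0, 0.0, 177.3]
ft_force: [0.2, 2.0, 1.5]
finger_gap: 11.8
grip_force: 80.7
```

Emit:
step_hand:
  ticks:
    - {"sz": 0.002,"finger_gap": 8}
    - {"sz": 0.004,"finger_gap": 8}
    - {"sz": 0.004,"finger_gap": 8}

```text
time: 6.48
tool_pos: [540.0, -64.4, 91.1]
tcp_rot: [-180.0, 0.0, 177.3]
ft_force: [2.4, 1.3, -3.6]
finger_gap: 12.0
grip_force: 79.9
```

Emit:
step_hand:
  ticks:
    - {"sz": 0.002,"finger_gap": 8}
    - {"sz": 0.003,"finger_gap": 8}
    - {"sz": 0.003,"finger_gap": 8}

```text
time: 6.85
tool_pos: [539.7, -64.4, 89.0]
tcp_rot: [-180.0, -0.1, 177.3]
ft_force: [-5.2, 2.1, 7.9]
finger_gap: 12.0
grip_force: 81.6
```

Scaled: 3 mm / 1000 = 0.003, 2 mm / 1000 = 0.002.

Emit:
step_hand:
  ticks:
    - {"sz": 0.002,"finger_gap": 8}
    - {"sz": 0.003,"finger_gap": 8}
    - {"sz": 0.003,"finger_gap": 8}

```text
time: 7.22
tool_pos: [539.8, -64.5, 88.9]
tcp_rot: [-180.0, -0.0, 177.4]
ft_force: [-18.9, 4.4, 32.6]
finger_gap: 12.0
grip_force: 84.9
```

Emit:
step_hand:
  ticks:
    - {"sz": 0.002,"finger_gap": 8}
    - {"sz": 0.003,"finger_gap": 8}
    - {"sz": 0.003,"finger_gap": 8}

```text
time: 7.6
tool_pos: [540.2, -64.5, 88.9]
tcp_rot: [-180.0, -0.0, 177.4]
ft_force: [-31.3, 7.5, 56.9]
finger_gap: 12.1
grip_force: 88.4
```

Solid at 88.9 mm with 57 N, which is the home height. I'll relax, release and rise.

Scaled: -6.5 mm / 1000 = -0.0065, -4 mm / 1000 = -0.004.

Emit:
step_hand:
  ticks:
    - {"sz": -0.004,"finger_gap": 8}
    - {"sz": -0.0065,"finger_gap": 8}
    - {"sz": -0.0065,"finger_gap": 8}

```text
time: 7.98
tool_pos: [540.0, -64.6, 89.0]
tcp_rot: [-180.0, -0.0, 177.3]
ft_force: [-3.3, 0.3, 6.0]
finger_gap: 12.0
grip_force: 81.4
```

Emit:
step_hand:
  ticks:
    - {"finger_gap": 40}
    - {"finger_gap": 40}
    - {"finger_gap": 40}
    - {"sz": -0.02,"finger_gap": 40}
    - {"sz": -0.06,"finger_gap": 40}
    - {"sz": -0.11,"finger_gap": 40}
    - {"sz": -0.11,"finger_gap": 40}

```text
time: 8.85
tool_pos: [543.1, -65.0, 204.2]
tcp_rot: [-179.9, 0.5, 177.3]
ft_force: [-0.1, 0.4, -0.1]
finger_gap: 40.2
grip_force: 0.0
```

Run:
```python
from h import *
C=np.array([539.9,-64.5]);a=np.radians(-2.65);u=np.array([np.cos(a),np.sin(a)]);v=np.array([-u[1],u[0]])
out=[]
for n in("top","scene"):
    s=optics.snapshot(n);im=s["pixels"];hsv=cv2.cvtColor(im,cv2.COLOR_BGR2HSV)
    for k,c,m in blobs((abs(hsv[...,0].astype(int)-110)<15)&(hsv[...,1]>150)&(hsv[...,2]>90),60):
        w=ray(s,*c,80)[:2]-C; print(n,k,c.round(1),w.round(1),(w@u).round(1),(w@v).round(1))
    im=im[110:310,280:480]
    out.append(cv2.resize(im,None,fx=2,fy=2))
cv2.imwrite("pics/home.png",np.hstack(out))
```

```bash
python3 go.py 434,-59,150,177.35
```

```text
top 250 [344.3 233. ] [ 2.5 70.9] -0.7 70.9
scene 151 [371.8 158.6] [ -3.6 -78.3] 0.0 -78.4
scene 149 [323.2 164.2] [93.  -9.2] 93.3 -4.9
scene 159 [396.7 191.6] [-93.8  -1.3] -93.7 -5.6
scene 90 [343.7 196.6] [ 6.1 64.6] 3.1 64.8
rot [-0.02  0.09 -0.01] d [106.7   0.4  49.1]
pos [540.5 -64.4 199.3] [-1.7998e+02  9.0000e-02  1.7734e+02] F [-0.4 -0.   0.4] gap 40.0 grip 0.0 t 8.95 j [ -12.   -0.   97.   -0.   83. -100.]
```

View pics/home.png

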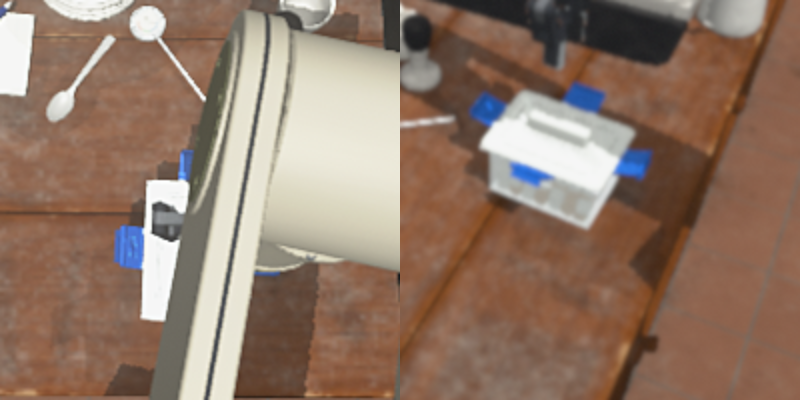

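Lid is home, all four clips level. Now the front clip: shut fingers, hover over its lip.

Scaled: 113 mm / 1000 = 0.113, 103 mm / 1000 = 0.103.

Emit:
step_hand:
  ticks:
    - {"sx": 0.05,"sz": 0.01,"finger_gap": 0}
    - {"sx": 0.1,"sz": 0.04,"finger_gap": 0}
    - {"sx": 0.113,"sz": 0.08,"finger_gap": 0}
    - {"sx": 0.113,"sz": 0.103,"finger_gap": 0}
    - {"sx": 0.113,"sz": 0.103,"finger_gap": 0}
  squeeze: 40

```text
time: 9.57
tool_pos: [424.2, -58.3, 92.4]
tcp_rot: [179.9, -0.4, 177.3]
ft_force: [-0.4, 0.1, 0.9]
finger_gap: -0.2
grip_force: 0.0
```

Create clip.py:
```python
# path rows in tool axes for clip side: inward sign. usage: clip.py side -> prints world/tool targets and current state in clip frame
import sys,numpy as np
from h import r
from scipy.spatial.transform import Rotation as Ro
C=np.array([540,-64.5]);a=np.radians(-2.65);u=np.array([np.cos(a),np.sin(a)]);v=np.array([-u[1],u[0]])
n,h={"front":(-u,77.5),"back":(u,77.5),"left":(v,57.5),"right":(-v,57.5)}[sys.argv[1]]; t=np.array([-n[1],n[0]])
s=r.sense();R=Ro.from_euler("xyz",s["tcp_rot"],degrees=True);p=s["tool_pos"]
print("now d",((p[:2]-C)@n-h-11).round(1),"lat",((p[:2]-C)@t).round(1),"z",p[2].round(1),"F out",(s["ft_force"][:2]@n).round(1),"Fz",s["ft_force"][2].round(1),"t",s["time"],"rot",s["tcp_rot"].round(2))
for E,z in [(25,120),(24,92),(23.6,72.8),(18.5,62.3),(12.6,56.2),(8.1,53.3),(1.5,51)]:
    q=np.r_[C+n*(h+11+E),z]; print(E,z,"tool d",R.inv().apply(q-p).round(1))
```

```bash
python3 clip.py front
```

```text
now d 27.5 lat -0.8 z 92.4 F out 0.4 Fz 0.9 t 9.575 rot [179.92  -0.38 177.33]
25 120 tool d [ -2.3  -0.8 -27.6]
24 92 tool d [-3.5 -0.8  0.4]
23.6 72.8 tool d [-4.  -0.9 19.6]
18.5 62.3 tool d [-9.2 -0.9 30.1]
12.6 56.2 tool d [-15.1  -0.9  36.1]
8.1 53.3 tool d [-19.7  -0.9  39. ]
1.5 51 tool d [-26.3  -0.9  41.3]
```

Emit:
step_hand:
  ticks:
    - {"finger_gap": 0}

```text
time: 9.7
tool_pos: [427.4, -59.1, 96.1]
tcp_rot: [180.0, -0.0, 177.3]
ft_force: [0.6, 0.7, 0.7]
finger_gap: -0.2
grip_force: 0.0
```

```bash
python3 clip.py front|head -4
```

```text
now d 24.3 lat -0.2 z 96.1 F out -0.5 Fz 0.7 t 9.7 rot [ 1.8000e+02 -2.0000e-02  1.7734e+02]
25 120 tool d [  0.7  -0.2 -23.9]
24 92 tool d [-0.3 -0.2  4.1]
23.6 72.8 tool d [-0.7 -0.2 23.3]
```

Emit:
step_hand:
  ticks:
    - {"sy": -0.0008,"sz": 0.01,"finger_gap": 0}
    - {"sy": -0.0008,"sz": 0.019,"finger_gap": 0}
    - {"sx": -0.0025,"sy": -0.0008,"sz": 0.025,"finger_gap": 0}
    - {"sx": -0.005,"sy": -0.0008,"sz": 0.0295,"finger_gap": 0}
    - {"sx": -0.008,"sy": -0.0008,"sz": 0.033,"finger_gap": 0}
    - {"sx": -0.011,"sy": -0.0008,"sz": 0.0355,"finger_gap": 0}
    - {"sx": -0.011,"sy": -0.0008,"sz": 0.0355,"finger_gap": 0}

```text
time: 10.58
tool_pos: [438.3, -60.4, 60.2]
tcp_rot: [180.0, -0.0, 177.3]
ft_force: [-0.0, 0.2, 0.0]
finger_gap: -0.3
grip_force: 0.0
```

```bash
python3 clip.py front
```

```text
now d 13.3 lat 0.6 z 60.2 F out 0.0 Fz 0.0 t 10.575 rot [ 1.8000e+02 -1.0000e-02  1.7734e+02]
25 120 tool d [ 11.7   0.6 -59.8]
24 92 tool d [ 10.7   0.6 -31.8]
23.6 72.8 tool d [ 10.3   0.6 -12.6]
18.5 62.3 tool d [ 5.2  0.6 -2.1]
12.6 56.2 tool d [-0.7  0.6  4. ]
8.1 53.3 tool d [-5.2  0.6  6.9]
1.5 51 tool d [-11.8   0.6   9.2]
```

Continuing in to the bead.

Scaled: 7 mm / 1000 = 0.007, 5.5 mm / 1000 = 0.0055.

Emit:
step_hand:
  ticks:
    - {"sx": -0.0007,"sy": 0.0006,"sz": 0.003,"finger_gap": 0}
    - {"sx": -0.003,"sy": 0.0006,"sz": 0.0055,"finger_gap": 0}
    - {"sx": -0.005,"sy": 0.0006,"sz": 0.007,"finger_gap": 0}
    - {"sx": -0.005,"sy": 0.0006,"sz": 0.007,"finger_gap": 0}

```text
time: 11.08
tool_pos: [444.0, -60.2, 54.0]
tcp_rot: [-180.0, 0.1, 177.3]
ft_force: [-0.5, -0.8, 7.1]
finger_gap: 0.2
grip_force: 2.8
```

```bash
python3 clip.py front|head -1
```

```text
now d 7.6 lat 0.1 z 54.0 F out 0.4 Fz 7.1 t 11.075 rot [-1.7999e+02  7.0000e-02  1.7734e+02]
```

Emit:
step_hand:
  ticks:
    - {"sx": -0.0015,"sz": 0.001,"finger_gap": 0}
    - {"sx": -0.0025,"sz": 0.002,"finger_gap": 0}
    - {"sx": -0.0025,"sz": 0.002,"finger_gap": 0}

```text
time: 11.45
tool_pos: [445.3, -60.0, 50.8]
tcp_rot: [180.0, -0.1, 177.3]
ft_force: [-0.9, 0.2, -0.4]
finger_gap: 0.1
grip_force: 0.0
```

```bash
python3 clip.py front
```

```text
now d 6.3 lat -0.1 z 50.8 F out 0.9 Fz -0.4 t 11.45 rot [ 1.7999e+02 -6.0000e-02  1.7734e+02]
25 120 tool d [ 18.7  -0.1 -69.1]
24 92 tool d [ 17.7  -0.1 -41.1]
23.6 72.8 tool d [ 17.3  -0.1 -21.9]
18.5 62.3 tool d [ 12.2  -0.1 -11.4]
12.6 56.2 tool d [ 6.3 -0.1 -5.4]
8.1 53.3 tool d [ 1.8 -0.1 -2.5]
1.5 51 tool d [-4.8 -0.1 -0.2]
```

Run:
```python
from h import *
im=optics.snapshot("scene")["pixels"][110:260,280:480]
cv2.imwrite("pics/cl.png",cv2.resize(im,None,fx=4,fy=4,interpolation=2))
```

```text
(no output)
```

View pics/cl.png

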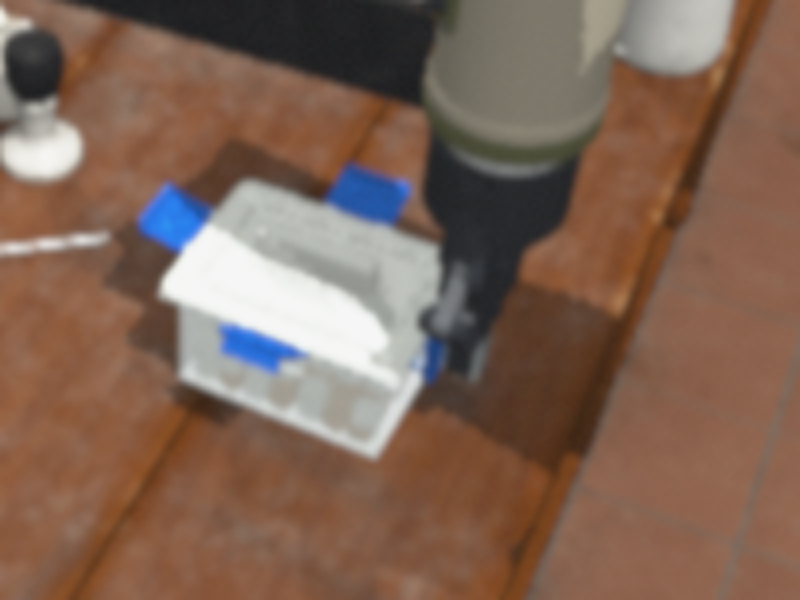

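The front clip (blue sliver at (432,360)) is down beside the finger, and the force has dropped to zero. It may have snapped, or the finger may have slipped off the lip. I'll step out, rise, and feel for the clip's face above the lip.

Scaled: 10 mm / 1000 = 0.01, -8 mm / 1000 = -0.008.

Emit:
step_hand:
  ticks:
    - {"sx": 0.006,"finger_gap": 0}
    - {"sx": 0.01,"sz": -0.002,"finger_gap": 0}
    - {"sx": 0.01,"sz": -0.008,"finger_gap": 0}
    - {"sx": 0.008,"sz": -0.008,"finger_gap": 0}
    - {"sx": 0.004,"sz": -0.008,"finger_gap": 0}
    - {"sz": -0.008,"finger_gap": 0}
    - {"sz": -0.008,"finger_gap": 0}

```text
time: 12.38
tool_pos: [446.0, -60.1, 59.2]
tcp_rot: [180.0, -0.0, 177.3]
ft_force: [0.2, 0.0, 0.3]
finger_gap: -0.1
grip_force: 0.0
```

```bash
python3 clip.py front|head -1
```

Run:
```python
from h import *
C=np.array([540,-64.5]);a=np.radians(-2.65);u=np.array([np.cos(a),np.sin(a)]);v=np.array([-u[1],u[0]])
s=optics.snapshot("scene");hsv=cv2.cvtColor(s["pixels"],cv2.COLOR_BGR2HSV)
for k,c,m in blobs((abs(hsv[...,0].astype(int)-110)<15)&(hsv[...,1]>120)&(hsv[...,2]>60),8):
    y,x=np.nonzero(m); print(k,c.round(1),x.min(),x.max(),y.min(),y.max())
for th in(1.27,1.571):
    print(th,[np.round(proj(s,np.r_[C-u*(77.5+L*np.cos(th)+1.5*np.sin(th))+v*w,80-L*np.sin(th)]),1).tolist() for L,w in((3,20),(31,20),(31,-20))])
```

```text
now d 5.6 lat -0.0 z 59.2 F out -0.2 Fz 0.3 t 12.375 rot [ 1.8000e+02 -1.0000e-02  1.7734e+02]
143 [236.  128.3] 222 251 118 137
38 [228.3 145.7] 225 233 142 150
30 [239.5 153.7] 236 243 151 156
175 [371.7 158.5] 362 381 152 165
177 [322.9 164.2] 315 331 156 172
114 [343.5 196.6] 336 354 192 202
44 [388.2 198.6] 386 390 192 205
25 [207.  227.4] 203 211 218 239
1.27 [[386.3, 197.7], [388.3, 207.0], [395.1, 195.5]]
1.571 [[385.9, 197.6], [384.5, 205.9], [391.3, 194.5]]
```

Scaled: -2 mm / 1000 = -0.002.

Emit:
step_hand:
  ticks:
    - {"sx": -0.002,"finger_gap": 0}
    - {"sx": -0.002,"finger_gap": 0}

```text
time: 12.68
tool_pos: [447.8, -60.2, 59.3]
tcp_rot: [-180.0, -0.0, 177.3]
ft_force: [0.2, 0.8, 0.1]
finger_gap: 0.1
grip_force: 0.0
```

```bash
python3 clip.py front|head -1
```

```text
now d 3.8 lat -0.0 z 59.3 F out -0.1 Fz 0.1 t 12.675 rot [-180.     -0.    177.34]
```

Emit:
step_hand:
  ticks:
    - {"sx": -0.0015,"finger_gap": 0}
    - {"sx": -0.0015,"finger_gap": 0}

```text
time: 12.92
tool_pos: [449.2, -60.3, 59.3]
tcp_rot: [-180.0, -0.0, 177.3]
ft_force: [-0.2, -1.1, 0.1]
finger_gap: -0.3
grip_force: 0.0
```

```bash
python3 clip.py front|head -1
```

```text
now d 2.4 lat -0.0 z 59.3 F out 0.2 Fz 0.1 t 12.925 rot [-180.     -0.    177.34]
```

Emit:
step_hand:
  ticks:
    - {"sx": -0.0015,"finger_gap": 0}
    - {"sx": -0.0015,"finger_gap": 0}

```text
time: 13.18
tool_pos: [449.8, -60.3, 59.1]
tcp_rot: [180.0, -0.1, 177.3]
ft_force: [-4.9, 1.1, 3.9]
finger_gap: 0.0
grip_force: 2.5
```

```bash
python3 clip.py front|head -1
```

```text
now d 1.8 lat -0.1 z 59.1 F out 4.9 Fz 3.9 t 13.175 rot [ 1.8000e+02 -1.2000e-01  1.7734e+02]
```

Careful with the scale: shifts go in shares of 1000 mm and turns go in shares of 180 degrees. That gives: 4 mm / 1000 = 0.004, 2 mm / 1000 = 0.002.

Emit:
step_hand:
  ticks:
    - {"sx": -0.0005,"sz": 0.002,"finger_gap": 0}
    - {"sx": -0.0005,"sz": 0.004,"finger_gap": 0}
    - {"sx": -0.0005,"sz": 0.004,"finger_gap": 0}

```text
time: 13.55
tool_pos: [450.0, -60.2, 54.7]
tcp_rot: [180.0, -0.2, 177.3]
ft_force: [-5.0, -0.3, 0.6]
finger_gap: 0.0
grip_force: 2.5
```

```bash
python3 clip.py front|head -1
```

```text
now d 1.6 lat -0.1 z 54.7 F out 5.0 Fz 0.6 t 13.55 rot [ 1.7999e+02 -1.5000e-01  1.7734e+02]
```

Emit:
step_hand:
  ticks:
    - {"sz": 0.0015,"finger_gap": 0}
    - {"sz": 0.003,"finger_gap": 0}
    - {"sz": 0.003,"finger_gap": 0}

```text
time: 13.92
tool_pos: [450.0, -60.2, 51.9]
tcp_rot: [180.0, -0.2, 177.3]
ft_force: [-6.9, -0.2, 3.9]
finger_gap: -0.2
grip_force: 4.8
```

```bash
python3 clip.py front|head -1
```

```text
now d 1.6 lat -0.1 z 51.9 F out 6.9 Fz 3.9 t 13.925 rot [ 1.7999e+02 -1.6000e-01  1.7734e+02]
```

Scaled: 2.5 mm / 1000 = 0.0025, 1.5 mm / 1000 = 0.0015.

Emit:
step_hand:
  ticks:
    - {"sz": 0.0015,"finger_gap": 0}
    - {"sx": -0.001,"sz": 0.0025,"finger_gap": 0}
    - {"sx": -0.002,"sz": 0.0025,"finger_gap": 0}
    - {"sx": -0.002,"sz": 0.0025,"finger_gap": 0}

```text
time: 14.42
tool_pos: [452.3, -60.6, 51.2]
tcp_rot: [-180.0, -0.1, 177.3]
ft_force: [-17.9, 0.8, 23.5]
finger_gap: -0.1
grip_force: 14.8
```

```bash
python3 clip.py front|head -1
```

```text
now d -0.7 lat 0.2 z 51.2 F out 17.9 Fz 23.5 t 14.425 rot [-1.7998e+02 -1.5000e-01  1.7735e+02]
```

Emit:
step_hand:
  ticks:
    - {"sx": 0.002,"sz": -0.002,"finger_gap": 0}
    - {"sx": 0.015,"sz": -0.002,"finger_gap": 0}
    - {"sx": 0.05,"sz": -0.01,"finger_gap": 0}
    - {"sx": 0.05,"sz": -0.06,"finger_gap": 0}
    - {"sx": 0.05,"sz": -0.06,"finger_gap": 0}

```text
time: 15.05
tool_pos: [405.9, -58.9, 113.7]
tcp_rot: [-179.9, 0.4, 177.3]
ft_force: [0.5, 0.0, 0.6]
finger_gap: 0.0
grip_force: 0.0
```

Run:
```python
from h import *
C=np.array([540,-64.5]);a=np.radians(-2.65);u=np.array([np.cos(a),np.sin(a)]);v=np.array([-u[1],u[0]])
s=optics.snapshot("scene");hsv=cv2.cvtColor(s["pixels"],cv2.COLOR_BGR2HSV)
for k,c,m in blobs((abs(hsv[...,0].astype(int)-110)<15)&(hsv[...,1]>120)&(hsv[...,2]>60),8):
    if c[0]<300: continue
    y,x=np.nonzero(m); print(k,c.round(1),x.min(),x.max(),y.min(),y.max())
for th in(1.3,1.571):
    q=np.array([proj(s,np.r_[C-u*(77.5+L*np.cos(th)+1.5*np.sin(th))+v*w,80-L*np.sin(th)]) for L,w in((3,20),(31,20),(31,-20),(3,-20))]);print(th,q.mean(0),q.min(0),q.max(0))
```

```text
174 [370.8 158.3] 361 380 152 164
176 [322.3 163.7] 314 331 156 172
63 [388.5 195. ] 385 392 186 203
112 [342.4 196.1] 335 352 191 201
1.3 [390.51095376 196.56579622] [386.22340903 186.22730059] [394.71178975 206.91193303]
1.571 [388.6458989  196.03879193] [384.51102309 186.14586292] [392.84039612 205.90794814]
```

Front clip's face is vertical at its shut position after 18 N in and 23 N down. Now the back clip.

Scaled: -246 mm / 1000 = -0.246, -240 mm / 1000 = -0.24.

```bash
sed -i 's/C=np.array(\[540,-64.5\])/C=np.array([541.5,-64.5])/; s/^for E,z in.*:$/for E,z in [(23,130),(22,94),(20.6,73),(15.5,62.3),(9.6,56.5),(5,54),(0,52)]:/' clip.py
```

Emit:
step_hand:
  ticks:
    - {"sz": -0.03,"finger_gap": 0}
    - {"sx": -0.06,"sz": -0.04,"finger_gap": 0}
    - {"sx": -0.12,"sz": -0.04,"finger_gap": 0}
    - {"sx": -0.18,"sz": -0.04,"finger_gap": 0}
    - {"sx": -0.24,"sz": -0.03,"finger_gap": 0}
    - {"sx": -0.246,"sz": -0.02,"finger_gap": 0}
    - {"sx": -0.246,"sz": -0.01,"finger_gap": 0}
    - {"sx": -0.246,"sz": -0.01,"finger_gap": 0}

```text
time: 16.1
tool_pos: [647.2, -69.3, 118.6]
tcp_rot: [180.0, -0.1, 177.3]
ft_force: [-0.0, -0.4, 0.7]
finger_gap: 0.3
grip_force: 0.0
```

```bash
python3 clip.py back
```

```text
now d 17.3 lat 0.1 z 118.6 F out -0.0 Fz 0.7 t 16.1 rot [ 1.7998e+02 -1.3000e-01  1.7733e+02]
23 130 tool d [ -5.7  -0.1 -11.4]
22 94 tool d [-4.8 -0.1 24.6]
20.6 73 tool d [-3.4 -0.1 45.6]
15.5 62.3 tool d [ 1.6 -0.1 56.3]
9.6 56.5 tool d [ 7.5 -0.1 62.2]
5 54 tool d [12.1 -0.1 64.7]
0 52 tool d [17.1 -0.1 66.7]
```

Scaled: 62 mm / 1000 = 0.062, 60 mm / 1000 = 0.06.

Emit:
step_hand:
  ticks:
    - {"sx": -0.005,"sz": 0.015,"finger_gap": 0}
    - {"sx": -0.005,"sz": 0.028,"finger_gap": 0}
    - {"sx": -0.0035,"sz": 0.046,"finger_gap": 0}
    - {"sx": -0.001,"sz": 0.052,"finger_gap": 0}
    - {"sx": 0.0015,"sz": 0.0565,"finger_gap": 0}
    - {"sx": 0.005,"sz": 0.06,"finger_gap": 0}
    - {"sx": 0.0075,"sz": 0.062,"finger_gap": 0}
    - {"sx": 0.0075,"sz": 0.062,"finger_gap": 0}

```text
time: 17.1
tool_pos: [641.4, -69.2, 58.0]
tcp_rot: [-180.0, 0.0, 177.3]
ft_force: [0.2, -0.0, -0.0]
finger_gap: -0.3
grip_force: 0.0
```

```bash
python3 clip.py back
```

```text
now d 11.5 lat -0.1 z 58.0 F out 0.2 Fz -0.0 t 17.1 rot [-1.8000e+02  1.0000e-02  1.7734e+02]
23 130 tool d [-11.5   0.1 -72. ]
22 94 tool d [-10.5   0.1 -36. ]
20.6 73 tool d [ -9.1   0.1 -15. ]
15.5 62.3 tool d [-4.   0.1 -4.3]
9.6 56.5 tool d [1.9 0.1 1.5]
5 54 tool d [6.5 0.1 4. ]
0 52 tool d [11.5  0.1  6. ]
```

Emit:
step_hand:
  ticks:
    - {"sx": 0.002,"sz": 0.001,"finger_gap": 0}
    - {"sx": 0.005,"sz": 0.002,"finger_gap": 0}
    - {"sx": 0.005,"sz": 0.002,"finger_gap": 0}

```text
time: 17.48
tool_pos: [637.1, -69.1, 56.3]
tcp_rot: [-180.0, 0.1, 177.3]
ft_force: [3.7, -0.1, -0.4]
finger_gap: 0.0
grip_force: 1.6
```

```bash
python3 clip.py back|head -1
```

```text
now d 7.2 lat -0.1 z 56.3 F out 3.7 Fz -0.4 t 17.475 rot [-1.7999e+02  9.0000e-02  1.7734e+02]
```

Contact is where a clip at 1.27 should be (so front's 1.6 was truly shut). Bear down on the lip, then push in.

Scaled: 3 mm / 1000 = 0.003, 1.5 mm / 1000 = 0.0015.

Emit:
step_hand:
  ticks:
    - {"sx": -0.0005,"sz": 0.0015,"finger_gap": 0}
    - {"sx": -0.0005,"sz": 0.003,"finger_gap": 0}
    - {"sx": -0.0005,"sz": 0.003,"finger_gap": 0}

```text
time: 17.85
tool_pos: [637.9, -69.2, 54.2]
tcp_rot: [-180.0, 0.1, 177.3]
ft_force: [-0.4, 0.1, 8.3]
finger_gap: 0.1
grip_force: 3.6
```

```bash
python3 clip.py back|head -1
```

```text
now d 8.0 lat -0.2 z 54.2 F out -0.4 Fz 8.3 t 17.85 rot [-1.7998e+02  1.1000e-01  1.7734e+02]
```

Emit:
step_hand:
  ticks:
    - {"sx": 0.001,"sz": 0.001,"finger_gap": 0}
    - {"sx": 0.002,"sz": 0.002,"finger_gap": 0}
    - {"sx": 0.002,"sz": 0.002,"finger_gap": 0}

```text
time: 18.23
tool_pos: [637.5, -69.2, 53.9]
tcp_rot: [-180.0, 0.3, 177.3]
ft_force: [2.0, 0.2, 13.8]
finger_gap: -0.0
grip_force: 6.4
```

```bash
python3 clip.py back|head -1
```

```text
now d 7.7 lat -0.2 z 53.9 F out 2.0 Fz 13.8 t 18.225 rot [-179.97    0.32  177.34]
```

Scaled: 2 mm / 1000 = 0.002, 1 mm / 1000 = 0.001.

Emit:
step_hand:
  ticks:
    - {"sx": 0.001,"sz": 0.0005,"finger_gap": 0}
    - {"sx": 0.002,"sz": 0.0005,"finger_gap": 0}
    - {"sx": 0.002,"sz": 0.0005,"finger_gap": 0}

```text
time: 18.6
tool_pos: [636.1, -69.1, 53.5]
tcp_rot: [-180.0, 0.4, 177.3]
ft_force: [4.6, 0.9, 11.8]
finger_gap: -0.1
grip_force: 6.2
```

```bash
python3 clip.py back|head -1
```

```text
now d 6.2 lat -0.3 z 53.5 F out 4.5 Fz 11.8 t 18.6 rot [-179.97    0.38  177.34]
```

Emit:
step_hand:
  ticks:
    - {"sx": 0.001,"finger_gap": 0}
    - {"sx": 0.002,"finger_gap": 0}
    - {"sx": 0.002,"finger_gap": 0}

```text
time: 18.98
tool_pos: [631.8, -68.9, 51.2]
tcp_rot: [-180.0, 0.1, 177.3]
ft_force: [2.0, 0.8, 6.9]
finger_gap: 0.2
grip_force: 3.2
```

```bash
python3 clip.py back|head -1
```

```text
now d 2.0 lat -0.2 z 51.2 F out 2.0 Fz 6.9 t 18.975 rot [-1.7999e+02  1.1000e-01  1.7733e+02]
```

Snapped (6.2 → 2.0 mm). A last nudge, then I back away and turn a quarter for the side clips.

Scaled: 1.5 mm / 1000 = 0.0015, 1 mm / 1000 = 0.001.

Emit:
step_hand:
  ticks:
    - {"sx": 0.001,"sz": 0.0005,"finger_gap": 0}
    - {"sx": 0.0015,"sz": 0.001,"finger_gap": 0}
    - {"sx": 0.0015,"sz": 0.001,"finger_gap": 0}

```text
time: 19.35
tool_pos: [631.7, -68.9, 51.2]
tcp_rot: [-180.0, 0.3, 177.3]
ft_force: [5.2, 1.2, 8.3]
finger_gap: -0.0
grip_force: 4.6
```

```bash
python3 clip.py back|head -1
```

```text
now d 1.8 lat -0.2 z 51.2 F out 5.1 Fz 8.3 t 19.35 rot [-179.98    0.27  177.34]
```

Emit:
step_hand:
  ticks:
    - {"sx": -0.002,"sz": -0.001,"finger_gap": 0}
    - {"sx": -0.015,"sz": -0.002,"finger_gap": 0}
    - {"sx": -0.03,"sz": -0.04,"finger_gap": 0}
    - {"sx": -0.03,"sz": -0.09,"finger_gap": 0}
    - {"sx": -0.03,"sz": -0.09,"finger_gap": 0}

```text
time: 19.98
tool_pos: [662.2, -70.6, 144.4]
tcp_rot: [-179.9, 0.4, 177.3]
ft_force: [0.5, -0.4, -0.4]
finger_gap: -0.1
grip_force: 0.0
```

```bash
python3 go.py 545.5,27,125,87.35
```

```text
rot [ 0.28  0.38 89.99] d [121.2  92.1  18.4]
pos [662.2 -70.6 144.4] [-179.94    0.41  177.34] F [ 0.5 -0.4 -0.4] gap -0.1 grip 0.0 t 19.975 j [-10.  20.  80.  -0.  80. -98.]
```

Scaled: 121 mm / 1000 = 0.121, 100 mm / 1000 = 0.1, 84 degrees / 180 = 0.4667.

Emit:
step_hand:
  ticks:
    - {"az": 0.0583,"sx": 0.02,"sy": 0.015,"finger_gap": 0}
    - {"az": 0.1167,"sx": 0.04,"sy": 0.03,"finger_gap": 0}
    - {"az": 0.175,"sx": 0.06,"sy": 0.045,"finger_gap": 0}
    - {"az": 0.2333,"sx": 0.08,"sy": 0.06,"finger_gap": 0}
    - {"az": 0.2917,"sx": 0.1,"sy": 0.075,"finger_gap": 0}
    - {"az": 0.35,"sx": 0.121,"sy": 0.092,"finger_gap": 0}
    - {"az": 0.4083,"sx": 0.121,"sy": 0.092,"finger_gap": 0}
    - {"az": 0.4667,"sx": 0.121,"sy": 0.092,"sz": 0.005,"finger_gap": 0}

```text
time: 20.98
tool_pos: [541.6, 27.8, 133.0]
tcp_rot: [-179.9, -0.0, 93.0]
ft_force: [-0.2, -1.1, -0.8]
finger_gap: -0.1
grip_force: 0.0
```

Emit:
step_hand:
  ticks:
    - {"az": 0.0278,"finger_gap": 0}
    - {"az": 0.0278,"finger_gap": 0}
    - {"az": 0.0278,"finger_gap": 0}

```text
time: 21.35
tool_pos: [542.2, 27.5, 133.5]
tcp_rot: [-179.9, -0.0, 88.5]
ft_force: [1.1, 0.7, 1.2]
finger_gap: 0.4
grip_force: 0.0
```

```bash
python3 go.py 545.5,27,125,87.35; python3 clip.py left
```

```text
rot [-0.09 -0.    1.1 ] d [-0.4  3.3  8.5]
pos [542.2  27.5 133.5] [-179.91   -0.     88.45] F [1.1 0.7 1.2] gap 0.4 grip 0.0 t 21.35 j [ -3.   3. 101.  -0.  77.  -1.]
now d 23.4 lat 3.5 z 133.5 F out 0.7 Fz 1.2 t 21.35 rot [-179.91   -0.     88.45]
23 130 tool d [-0.5  3.5  3.5]
22 94 tool d [-1.5  3.5 39.5]
20.6 73 tool d [-2.9  3.6 60.5]
15.5 62.3 tool d [-8.   3.5 71.2]
9.6 56.5 tool d [-13.9   3.4  77. ]
5 54 tool d [-18.5   3.3  79.5]
0 52 tool d [-23.5   3.2  81.5]
```

Scaled: 77 mm / 1000 = 0.077, 75 mm / 1000 = 0.075, 1 degrees / 180 = 0.0056.

Emit:
step_hand:
  ticks:
    - {"az": 0.0056,"sx": -0.001,"sy": 0.0035,"sz": 0.02,"finger_gap": 0}
    - {"az": 0.0056,"sx": -0.0015,"sy": 0.0035,"sz": 0.04,"finger_gap": 0}
    - {"az": 0.0056,"sx": -0.003,"sy": 0.0035,"sz": 0.06,"finger_gap": 0}
    - {"az": 0.0056,"sx": -0.005,"sy": 0.0035,"sz": 0.066,"finger_gap": 0}
    - {"az": 0.0056,"sx": -0.008,"sy": 0.0035,"sz": 0.071,"finger_gap": 0}
    - {"az": 0.0056,"sx": -0.011,"sy": 0.0035,"sz": 0.075,"finger_gap": 0}
    - {"az": 0.0056,"sx": -0.014,"sy": 0.0035,"sz": 0.077,"finger_gap": 0}
    - {"az": 0.0056,"sx": -0.014,"sy": 0.0035,"sz": 0.077,"finger_gap": 0}

```text
time: 22.35
tool_pos: [546.4, 12.7, 57.8]
tcp_rot: [179.9, 0.0, 87.3]
ft_force: [0.1, -0.2, -0.1]
finger_gap: -0.0
grip_force: 0.0
```

```bash
python3 clip.py left|head -1
```

```text
now d 8.8 lat -1.3 z 57.8 F out -0.2 Fz -0.1 t 22.35 rot [1.7994e+02 3.0000e-02 8.7300e+01]
```

Emit:
step_hand:
  ticks:
    - {"sx": -0.0015,"sz": 0.001,"finger_gap": 0}
    - {"sx": -0.003,"sz": 0.0025,"finger_gap": 0}
    - {"sx": -0.003,"sz": 0.0025,"finger_gap": 0}

```text
time: 22.72
tool_pos: [545.8, 10.3, 54.8]
tcp_rot: [-180.0, 0.0, 87.3]
ft_force: [-1.3, 0.4, 1.1]
finger_gap: 0.0
grip_force: 0.0
```

```bash
python3 clip.py left
```

```text
now d 6.4 lat -0.8 z 54.8 F out 0.3 Fz 1.1 t 22.725 rot [-180.      0.     87.33]
23 130 tool d [ 16.6  -0.8 -75.3]
22 94 tool d [ 15.6  -0.8 -39.3]
20.6 73 tool d [ 14.2  -0.8 -18.3]
15.5 62.3 tool d [ 9.1 -0.8 -7.6]
9.6 56.5 tool d [ 3.2 -0.8 -1.7]
5 54 tool d [-1.4 -0.8  0.8]
0 52 tool d [-6.4 -0.8  2.8]
```

Emit:
step_hand:
  ticks:
    - {"sz": 0.001,"finger_gap": 0}
    - {"sz": 0.002,"finger_gap": 0}
    - {"sz": 0.002,"finger_gap": 0}

```text
time: 23.1
tool_pos: [545.7, 10.4, 52.7]
tcp_rot: [-180.0, -0.0, 87.3]
ft_force: [0.0, -1.3, 0.3]
finger_gap: -0.0
grip_force: 0.0
```

```bash
python3 clip.py left|head -1
```

```text
now d 6.6 lat -0.7 z 52.7 F out -1.3 Fz 0.3 t 23.1 rot [-179.99   -0.     87.34]
```

Emit:
step_hand:
  ticks:
    - {"sx": -0.001,"sz": 0.0005,"finger_gap": 0}
    - {"sx": -0.002,"sz": 0.0005,"finger_gap": 0}
    - {"sx": -0.002,"sz": 0.0005,"finger_gap": 0}

```text
time: 23.48
tool_pos: [545.7, 8.3, 52.3]
tcp_rot: [-180.0, 0.0, 87.3]
ft_force: [0.3, -0.5, -0.3]
finger_gap: -0.2
grip_force: 0.0
```

```bash
python3 clip.py left|head -1
```

```text
now d 4.4 lat -0.8 z 52.3 F out -0.5 Fz -0.3 t 23.475 rot [-180.      0.     87.33]
```

Scaled: 8 mm / 1000 = 0.008, -7 mm / 1000 = -0.007.

Emit:
step_hand:
  ticks:
    - {"sx": 0.008,"finger_gap": 0}
    - {"sx": 0.008,"sz": -0.007,"finger_gap": 0}
    - {"sx": 0.004,"sz": -0.007,"finger_gap": 0}
    - {"sz": -0.007,"finger_gap": 0}
    - {"sz": -0.007,"finger_gap": 0}

```text
time: 24.1
tool_pos: [545.6, 7.9, 59.2]
tcp_rot: [-180.0, 0.0, 87.3]
ft_force: [-0.2, 0.1, -0.8]
finger_gap: 0.2
grip_force: 0.0
```

```bash
python3 clip.py left|head -1
```

```text
now d 4.0 lat -0.7 z 59.2 F out 0.1 Fz -0.8 t 24.1 rot [-1.7999e+02  1.0000e-02  8.7300e+01]
```

Emit:
step_hand:
  ticks:
    - {"sx": -0.001,"finger_gap": 0}
    - {"sx": -0.002,"finger_gap": 0}
    - {"sx": -0.002,"finger_gap": 0}

```text
time: 24.48
tool_pos: [545.6, 6.3, 59.3]
tcp_rot: [-180.0, 0.0, 87.3]
ft_force: [0.0, -0.6, 0.0]
finger_gap: 0.1
grip_force: 0.0
```

```bash
python3 clip.py left|head -1
```

Run:
```python
from h import *
s=optics.snapshot("scene");hsv=cv2.cvtColor(s["pixels"],cv2.COLOR_BGR2HSV)
for k,c,m in blobs((abs(hsv[...,0].astype(int)-110)<15)&(hsv[...,1]>120)&(hsv[...,2]>60),8):
    if c[0]<300: continue
    y,x=np.nonzero(m); print(k,c.round(1),x.min(),x.max(),y.min(),y.max())
```

```text
now d 2.4 lat -0.8 z 59.3 F out -0.6 Fz 0.0 t 24.475 rot [-180.      0.     87.33]
180 [372.  155.9] 364 382 149 162
57 [390.1 193.1] 387 393 184 201
51 [351.9 201.7] 348 355 198 206
```

Run:
```python
from h import *
s=optics.snapshot("scene")
for a,b,z in(((371.7,158.5),(372,155.9),80),((388.5,195),(390.1,193.1),65),((370.8,158.3),(371.7,158.5),80)): print((ray(s,*b,z)-ray(s,*a,z)).round(1))
```

```text
[ 2.8 -9.   0. ]
[-1.2 -7.1  0. ]
[-2.2 -0.3  0. ]
```

Emit:
step_hand:
  ticks:
    - {"sx": -0.001,"finger_gap": 0}
    - {"sx": -0.002,"finger_gap": 0}
    - {"sx": -0.002,"finger_gap": 0}

```text
time: 24.95
tool_pos: [545.5, 4.3, 59.3]
tcp_rot: [180.0, 0.0, 87.3]
ft_force: [0.2, -0.0, -0.2]
finger_gap: -0.1
grip_force: 0.0
```

```bash
python3 clip.py left|head -1
```

```text
now d 0.4 lat -0.8 z 59.3 F out 0.0 Fz -0.2 t 24.95 rot [180.     0.    87.33]
```

Emit:
step_hand:
  ticks:
    - {"sx": -0.001,"finger_gap": 0}
    - {"sx": -0.002,"finger_gap": 0}
    - {"sx": -0.002,"finger_gap": 0}

```text
time: 25.32
tool_pos: [545.4, 2.9, 59.3]
tcp_rot: [180.0, -0.1, 87.3]
ft_force: [0.3, 5.0, -0.5]
finger_gap: 0.1
grip_force: 2.3
```

```bash
python3 clip.py left|head -1
```

```text
now d -1.0 lat -0.8 z 59.3 F out 5.0 Fz -0.5 t 25.325 rot [ 1.800e+02 -5.000e-02  8.734e+01]
```

The box seems to have slid in −y. I'll back out and re-measure before going on.

Scaled: 230 mm / 1000 = 0.23, 170 mm / 1000 = 0.17.

Emit:
step_hand:
  ticks:
    - {"sx": 0.015,"finger_gap": 0}
    - {"sx": 0.05,"sz": -0.02,"finger_gap": 0}
    - {"sx": 0.11,"sz": -0.06,"finger_gap": 0}
    - {"sx": 0.17,"sz": -0.1,"finger_gap": 0}
    - {"sx": 0.23,"sz": -0.11,"finger_gap": 0}
    - {"sx": 0.23,"sz": -0.11,"finger_gap": 0}

```text
time: 26.08
tool_pos: [556.4, 236.3, 171.3]
tcp_rot: [179.8, -0.1, 87.5]
ft_force: [0.3, -0.1, -1.1]
finger_gap: 0.2
grip_force: 0.0
```

Run:
```python
from h import *
for n,roi in(("top",(160,300,335,430)),("scene",(130,240,300,410))):
    s=optics.snapshot(n);im=s["pixels"];hsv=cv2.cvtColor(im,cv2.COLOR_BGR2HSV)
    R=np.zeros(im.shape[:2],bool); R[roi[0]:roi[1],roi[2]:roi[3]]=1
    for k,c,m in blobs((abs(hsv[...,0].astype(int)-110)<15)&(hsv[...,1]>120)&(hsv[...,2]>60)&R,8):
        y,x=np.nonzero(m); print(n,k,c.round(1),x.min(),x.max(),y.min(),y.max(),ray(s,*c,80).round(1))
    for a,c,m in blobs((hsv[...,1]<50)&(hsv[...,2]>150)&R,300):
        k=max(cv2.findContours(m.astype(np.uint8),0,2)[0],key=cv2.contourArea)
        q=cv2.approxPolyDP(cv2.convexHull(k),4,True)[:,0]; w=np.array([ray(s,*p,82)[:2] for p in q])
        print(n,a,q.tolist(),w.round(1).tolist(),cv2.minAreaRect(w.astype(np.float32)))
    cv2.imwrite(f"pics/m{n}.png",cv2.resize(im[roi[0]:roi[1],roi[2]:roi[2]+110 if n=="scene" else roi[3]],(400,500)))
cv2.imwrite("pics/m.png",np.hstack([cv2.imread("pics/mtop.png"),cv2.imread("pics/mscene.png")]))
```

```text
top 34 [381.  198.3] 372 390 197 199 [617.7 -72.6  80. ]
top 43 [353.1 232.8] 351 354 223 243 [543.  -12.1  80. ]
top 20 [348.  234.4] 347 348 225 243 [539.4  -1.3  80. ]
top 336 [415.1 235.6] 407 423 225 246 [ 538.  -143.7   80. ]
top 47 [379.2 271.9] 370 389 271 273 [461.9 -66.1  80. ]
top 3633 [[357, 200], [406, 202], [405, 271], [355, 268]] [[613.2, -20.7], [609.8, -125.8], [464.1, -119.7], [469.5, -15.6]] ((539.1673583984375, -70.23424530029297), (105.16104888916016, 145.82928466796875), 87.59671783447266)
scene 187 [372.3 156.1] 362 382 149 163 [ 538.4 -151.6   80. ]
scene 53 [389.8 193.8] 387 392 185 201 [457.6 -52.7  80. ]
scene 197 [347.2 197.9] 339 356 190 206 [5.375e+02 1.000e-01 8.000e+01]
scene 3109 [[340, 153], [397, 172], [374, 221], [326, 202], [321, 177]] [[612.7, -125.5], [465.9, -123.4], [460.2, 36.5], [573.2, 33.1], [617.4, -30.9]] ((538.1153564453125, -44.491455078125), (159.86036682128906, 158.08279418945312), 89.20121002197266)
```

View pics/m.png

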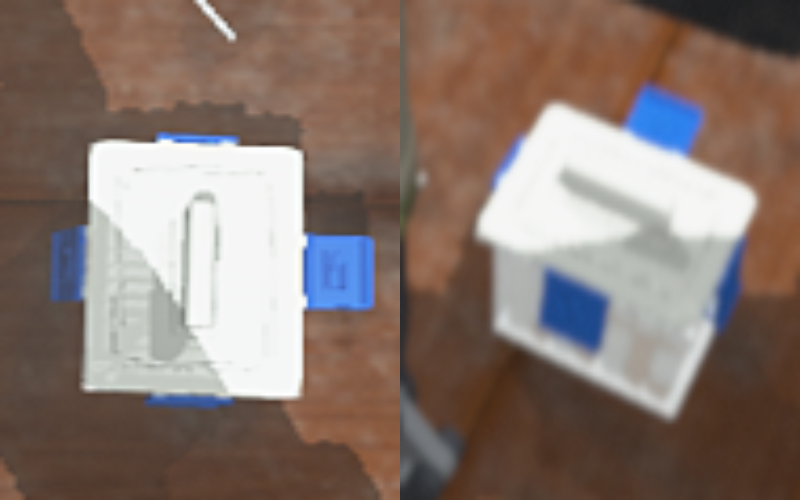

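Top view: front (bottom edge) and back (top edge) clips are shut. The right clip is still level, and the left one is down but maybe not snapped. The box has slid about 7 mm in −y. I'll check the left clip's angle against its predicted pixels.

Run:
```python
from h import *
from scipy.spatial.transform import Rotation
C=np.array([539.2,-70.2]);a=np.radians(-2.5);u=np.array([np.cos(a),np.sin(a)]);v=np.array([-u[1],u[0]])
for n in("top","scene"):
    s=optics.snapshot(n)
    # scene sits ~2.5 mm lower in y than top
    c=C+(np.array([0,-2.8]) if n=="scene" else 0)
    for nm,N,T,h,hw in(("left",v,u,57.5,22),("front",-u,v,77.5,20),("back",u,v,77.5,20)):
        for th in(1.2,1.3,1.4,1.571):
            P=[(L,w,o) for L in(2,31) for w in(-hw,hw) for o in(1.5,)]+[(29,w,4.5) for w in(-hw,hw)]
            q=np.array([proj(s,np.r_[c+N*(h+L*np.cos(th)+o*np.sin(th))+T*w,80-L*np.sin(th)+o*np.cos(th)]) for L,w,o in P])
            print(n,nm,th,"x",q[:,0].min().round(1),q[:,0].max().round(1),"y",q[:,1].min().round(1),q[:,1].max().round(1))
```

```text
top left 1.2 x 345.2 352.7 y 223.1 244.3
top left 1.3 x 346.4 352.8 y 223.1 244.4
top left 1.4 x 347.6 352.9 y 223.1 244.5
top left 1.571 x 349.8 353.0 y 223.1 244.6
top front 1.2 x 368.1 388.9 y 272.5 279.3
top front 1.3 x 368.0 388.9 y 272.4 278.0
top front 1.4 x 368.0 388.9 y 272.3 276.7
top front 1.571 x 368.1 388.9 y 272.0 274.4
top back 1.2 x 370.7 390.7 y 193.8 198.4
top back 1.3 x 370.6 390.6 y 195.1 198.5
top back 1.4 x 370.5 390.6 y 196.4 198.7
top back 1.571 x 370.4 390.6 y 197.8 201.1
scene left 1.2 x 336.3 356.8 y 190.1 208.2
scene left 1.3 x 336.8 356.8 y 190.2 207.7
scene left 1.4 x 337.3 356.8 y 190.2 207.1
scene left 1.571 x 338.3 356.9 y 190.2 206.0
scene front 1.2 x 388.0 398.6 y 183.4 204.4
scene front 1.3 x 387.9 397.4 y 183.4 204.3
scene front 1.4 x 387.8 396.3 y 183.4 204.1
scene front 1.571 x 386.2 394.5 y 183.5 203.4
scene back 1.2 x 320.4 333.0 y 160.6 177.4
scene back 1.3 x 321.4 333.0 y 160.7 178.1
scene back 1.4 x 322.4 333.1 y 160.8 178.8
scene back 1.571 x 324.1 333.2 y 160.9 179.8
```

Front and back are shut, and left is at about 1.3 rad. The finger was outside its lip, so this time I come down just outside the clip's face, land on the lip, then push.

```bash
sed -i 's/C=np.array(\[541.5,-64.5\])/C=np.array([540.2,-72.5])/; s/^for E,z in.*:$/for E,z in [(7,130),(7.5,66),(8.5,58),(9,55)]:/' clip.py; python3 clip.py left
```

```text
now d 235.8 lat -1.4 z 168.3 F out -0.1 Fz -0.3 t 26.275 rot [-1.7993e+02  8.0000e-02  8.7350e+01]
7 130 tool d [-228.7   -1.3   38.6]
7.5 66 tool d [-228.1   -1.2  102.6]
8.5 58 tool d [-227.1   -1.2  110.6]
9 55 tool d [-226.6   -1.2  113.6]
```

Scaled: -227 mm / 1000 = -0.227, -225 mm / 1000 = -0.225.

Emit:
step_hand:
  ticks:
    - {"sx": -0.06,"sz": 0.01,"finger_gap": 0}
    - {"sx": -0.12,"sz": 0.02,"finger_gap": 0}
    - {"sx": -0.18,"sy": -0.001,"sz": 0.038,"finger_gap": 0}
    - {"sx": -0.225,"sy": -0.0012,"sz": 0.05,"finger_gap": 0}
    - {"sx": -0.227,"sy": -0.0012,"sz": 0.07,"finger_gap": 0}
    - {"sx": -0.227,"sy": -0.0012,"sz": 0.09,"finger_gap": 0}
    - {"sx": -0.227,"sy": -0.0012,"sz": 0.104,"finger_gap": 0}
    - {"sx": -0.227,"sy": -0.0012,"sz": 0.104,"finger_gap": 0}

```text
time: 27.28
tool_pos: [542.7, 4.7, 63.6]
tcp_rot: [-179.8, 0.0, 87.3]
ft_force: [-0.2, 0.6, 0.0]
finger_gap: 0.2
grip_force: 0.0
```

```bash
python3 clip.py left
```

```text
now d 8.8 lat 1.1 z 63.6 F out 0.6 Fz 0.0 t 27.275 rot [-1.798e+02  1.000e-02  8.727e+01]
7 130 tool d [ -1.8   0.8 -66.4]
7.5 66 tool d [-1.3  1.1 -2.4]
8.5 58 tool d [-0.3  1.1  5.6]
9 55 tool d [0.2 1.1 8.6]
```

Scaled: 9 mm / 1000 = 0.009, 7 mm / 1000 = 0.007.

Emit:
step_hand:
  ticks:
    - {"sx": -0.0005,"sy": 0.0008,"sz": 0.004,"finger_gap": 0}
    - {"sx": -0.0003,"sy": 0.0008,"sz": 0.007,"finger_gap": 0}
    - {"sx": -0.0003,"sy": 0.0008,"sz": 0.009,"finger_gap": 0}
    - {"sx": -0.0003,"sy": 0.0008,"sz": 0.009,"finger_gap": 0}

```text
time: 27.78
tool_pos: [545.1, 5.2, 56.3]
tcp_rot: [-180.0, 0.0, 87.4]
ft_force: [0.1, 0.3, 0.3]
finger_gap: 0.3
grip_force: 0.0
```

```bash
python3 clip.py left|head -1
```

```text
now d 9.4 lat -1.3 z 56.3 F out 0.3 Fz 0.3 t 27.775 rot [-180.      0.     87.35]
```

Emit:
step_hand:
  ticks:
    - {"sz": 0.0015,"finger_gap": 0}
    - {"sz": 0.0015,"finger_gap": 0}

```text
time: 28.02
tool_pos: [545.3, 5.2, 54.8]
tcp_rot: [180.0, -0.0, 87.3]
ft_force: [0.3, 0.3, 0.4]
finger_gap: -0.3
grip_force: 0.1
```

```bash
python3 clip.py left|head -1
```

```text
now d 9.3 lat -1.5 z 54.8 F out 0.3 Fz 0.4 t 28.025 rot [179.99  -0.    87.34]
```

Scaled: 2 mm / 1000 = 0.002, 1 mm / 1000 = 0.001.

Emit:
step_hand:
  ticks:
    - {"sx": -0.0007,"sy": 0.001,"sz": 0.001,"finger_gap": 0}
    - {"sx": -0.0007,"sy": 0.001,"sz": 0.002,"finger_gap": 0}
    - {"sx": -0.0007,"sy": 0.001,"sz": 0.002,"finger_gap": 0}

```text
time: 28.4
tool_pos: [546.0, 4.6, 53.9]
tcp_rot: [-180.0, -0.0, 87.3]
ft_force: [-7.8, 1.5, 12.4]
finger_gap: -0.1
grip_force: 5.8
```

```bash
python3 clip.py left|head -1
```

```text
now d 8.8 lat -2.2 z 53.9 F out 1.1 Fz 12.4 t 28.4 rot [-1.7996e+02 -1.0000e-02  8.7340e+01]
```

Emit:
step_hand:
  ticks:
    - {"sz": 0.0012,"finger_gap": 0}
    - {"sz": 0.0012,"finger_gap": 0}

```text
time: 28.65
tool_pos: [546.9, 4.7, 53.0]
tcp_rot: [179.9, -0.0, 87.3]
ft_force: [-2.5, 3.0, 10.4]
finger_gap: -0.0
grip_force: 4.4
```

```bash
python3 clip.py left|head -1
```

```text
now d 9.0 lat -3.2 z 53.0 F out 2.9 Fz 10.4 t 28.65 rot [ 1.7991e+02 -4.0000e-02  8.7340e+01]
```

Seated on the lip. Push in with downward bias.

Scaled: -2 mm / 1000 = -0.002, 1.5 mm / 1000 = 0.0015.

Emit:
step_hand:
  ticks:
    - {"sx": -0.001,"sz": 0.001,"finger_gap": 0}
    - {"sx": -0.002,"sz": 0.0015,"finger_gap": 0}
    - {"sx": -0.002,"sz": 0.0015,"finger_gap": 0}

```text
time: 29.02
tool_pos: [546.8, 2.3, 50.8]
tcp_rot: [179.9, 0.0, 87.3]
ft_force: [1.2, -0.1, 0.1]
finger_gap: -0.1
grip_force: 0.0
```

```bash
python3 clip.py left|head -1
```

```text
now d 6.6 lat -3.1 z 50.8 F out -0.0 Fz 0.1 t 29.025 rot [179.91   0.    87.34]
```

Emit:
step_hand:
  ticks:
    - {"sx": -0.001,"sz": 0.0005,"finger_gap": 0}
    - {"sx": -0.002,"sz": 0.0005,"finger_gap": 0}
    - {"sx": -0.002,"sz": 0.0005,"finger_gap": 0}

```text
time: 29.4
tool_pos: [545.6, 0.4, 49.3]
tcp_rot: [-180.0, -0.0, 87.3]
ft_force: [0.8, 2.1, -0.2]
finger_gap: 0.0
grip_force: 0.4
```

```bash
python3 clip.py left|head -1
```

```text
now d 4.6 lat -2.1 z 49.3 F out 2.2 Fz -0.2 t 29.4 rot [-1.7996e+02 -1.0000e-02  8.7330e+01]
```

Scaled: -9 mm / 1000 = -0.009, -1.5 mm / 1000 = -0.0015.

Emit:
step_hand:
  ticks:
    - {"sx": 0.009,"finger_gap": 0}
    - {"sx": 0.009,"sz": -0.009,"finger_gap": 0}
    - {"sx": 0.004,"sz": -0.009,"finger_gap": 0}
    - {"sz": -0.009,"finger_gap": 0}
    - {"sx": -0.0015,"sz": -0.009,"finger_gap": 0}
    - {"sx": -0.0015,"sz": -0.009,"finger_gap": 0}

```text
time: 30.15
tool_pos: [545.7, -1.4, 58.4]
tcp_rot: [-180.0, -0.0, 87.3]
ft_force: [0.7, -0.3, 0.5]
finger_gap: -0.1
grip_force: 0.0
```

```bash
python3 clip.py left|head -1
```

```text
now d 2.8 lat -2.2 z 58.4 F out -0.2 Fz 0.5 t 30.15 rot [-179.98   -0.     87.31]
```

Emit:
step_hand:
  ticks:
    - {"sx": -0.0015,"finger_gap": 0}
    - {"sx": -0.0015,"finger_gap": 0}

```text
time: 30.4
tool_pos: [545.7, -2.7, 58.5]
tcp_rot: [-180.0, -0.0, 87.3]
ft_force: [0.3, 0.4, 0.1]
finger_gap: 0.0
grip_force: 0.0
```

```bash
python3 clip.py left|head -1
```

Run:
```python
from h import *
s=optics.snapshot("scene");hsv=cv2.cvtColor(s["pixels"],cv2.COLOR_BGR2HSV)
for k,c,m in blobs((abs(hsv[...,0].astype(int)-110)<15)&(hsv[...,1]>120)&(hsv[...,2]>60),8):
    if c[0]<300: continue
    y,x=np.nonzero(m); print(k,c.round(1),x.min(),x.max(),y.min(),y.max())
```

```text
now d 1.5 lat -2.3 z 58.5 F out 0.4 Fz 0.1 t 30.4 rot [-179.99   -0.     87.33]
169 [372.7 156. ] 365 382 150 162
55 [390.2 193.1] 387 393 184 201
49 [353.2 199.8] 349 356 196 204
```

The face is now more than 5.6 mm further in with the box unmoved, so the clip snapped. One confirming press on the lip.

Scaled: 8 mm / 1000 = 0.008, 7 mm / 1000 = 0.007.

Emit:
step_hand:
  ticks:
    - {"sz": 0.004,"finger_gap": 0}
    - {"sz": 0.007,"finger_gap": 0}
    - {"sz": 0.008,"finger_gap": 0}
    - {"sz": 0.008,"finger_gap": 0}

```text
time: 30.95
tool_pos: [546.2, -2.1, 51.2]
tcp_rot: [180.0, -0.0, 87.3]
ft_force: [-1.6, 2.3, 6.0]
finger_gap: -0.0
grip_force: 3.1
```

```bash
python3 clip.py left|head -1
```

```text
now d 2.1 lat -2.7 z 51.2 F out 2.3 Fz 6.0 t 30.95 rot [ 1.7996e+02 -4.0000e-02  8.7340e+01]
```

Emit:
step_hand:
  ticks:
    - {"sx": -0.0015,"sz": 0.0015,"finger_gap": 0}
    - {"sx": -0.002,"sz": 0.0015,"finger_gap": 0}
    - {"sx": -0.002,"sz": 0.0015,"finger_gap": 0}

```text
time: 31.32
tool_pos: [546.4, -2.6, 50.9]
tcp_rot: [179.9, -0.2, 87.4]
ft_force: [-6.2, 9.8, 16.6]
finger_gap: 0.2
grip_force: 9.4
```

```bash
python3 clip.py left|head -1
```

```text
now d 1.6 lat -3.0 z 50.9 F out 9.5 Fz 16.6 t 31.325 rot [ 1.7993e+02 -1.7000e-01  8.7360e+01]
```

Left is shut (1.6 mm, 9.5 N in, 16.6 N down). Crossing over to the right clip.

Scaled: -163 mm / 1000 = -0.163, -105 mm / 1000 = -0.105.

```bash
sed -i 's/^for E,z in.*:$/for E,z in [(22,130),(21,94),(20,73),(15,62.3),(10.5,57.5),(9,55)]:/' clip.py
```

Emit:
step_hand:
  ticks:
    - {"sx": 0.002,"sz": -0.001,"finger_gap": 0}
    - {"sx": 0.015,"sz": -0.002,"finger_gap": 0}
    - {"sx": 0.02,"sz": -0.045,"finger_gap": 0}
    - {"sx": 0.015,"sz": -0.085,"finger_gap": 0}
    - {"sx": -0.045,"sy": -0.001,"sz": -0.085,"finger_gap": 0}
    - {"sx": -0.105,"sy": -0.002,"sz": -0.085,"finger_gap": 0}
    - {"sx": -0.163,"sy": -0.003,"sz": -0.085,"finger_gap": 0}
    - {"sx": -0.163,"sy": -0.003,"sz": -0.08,"finger_gap": 0}

```text
time: 32.33
tool_pos: [534.9, -170.8, 129.1]
tcp_rot: [180.0, 0.1, 87.1]
ft_force: [0.0, 0.8, 0.4]
finger_gap: -0.1
grip_force: 0.0
```

Emit:
step_hand:
  ticks:
    - {"finger_gap": 0}

```text
time: 32.45
tool_pos: [534.5, -166.6, 128.0]
tcp_rot: [-179.9, -0.1, 87.3]
ft_force: [-1.4, 0.7, -0.8]
finger_gap: 0.2
grip_force: 0.0
```

```bash
python3 clip.py right
```

```text
now d 25.7 lat -1.3 z 128.0 F out -0.6 Fz -0.8 t 32.45 rot [-1.799e+02 -7.000e-02  8.729e+01]
22 130 tool d [ 3.7  1.3 -2. ]
21 94 tool d [ 4.7  1.4 34. ]
20 73 tool d [ 5.7  1.4 55. ]
15 62.3 tool d [10.6  1.4 65.7]
10.5 57.5 tool d [15.1  1.4 70.5]
9 55 tool d [16.6  1.4 73. ]
```

Scaled: 28 mm / 1000 = 0.028, 3.5 mm / 1000 = 0.0035.

Emit:
step_hand:
  ticks:
    - {"sx": 0.0035,"sy": 0.001,"sz": 0.01,"finger_gap": 0}
    - {"sx": 0.004,"sy": 0.001,"sz": 0.028,"finger_gap": 0}
    - {"sx": 0.004,"sy": 0.001,"sz": 0.028,"finger_gap": 0}

```text
time: 32.83
tool_pos: [534.6, -161.7, 98.2]
tcp_rot: [-179.7, -0.1, 87.4]
ft_force: [-0.0, -0.7, -0.5]
finger_gap: 0.1
grip_force: 0.0
```

```bash
python3 clip.py right
```

```text
now d 20.8 lat -1.4 z 98.2 F out 0.7 Fz -0.5 t 32.825 rot [-1.7975e+02 -9.0000e-02  8.7420e+01]
22 130 tool d [ -1.1   1.3 -31.8]
21 94 tool d [-0.2  1.5  4.2]
20 73 tool d [ 0.8  1.5 25.2]
15 62.3 tool d [ 5.8  1.6 35.9]
10.5 57.5 tool d [10.2  1.6 40.7]
9 55 tool d [11.7  1.6 43.2]
```

Scaled: 41 mm / 1000 = 0.041, 39 mm / 1000 = 0.039.

Emit:
step_hand:
  ticks:
    - {"sy": 0.001,"sz": 0.012,"finger_gap": 0}
    - {"sx": 0.001,"sy": 0.0015,"sz": 0.025,"finger_gap": 0}
    - {"sx": 0.003,"sy": 0.0015,"sz": 0.031,"finger_gap": 0}
    - {"sx": 0.006,"sy": 0.0015,"sz": 0.036,"finger_gap": 0}
    - {"sx": 0.0085,"sy": 0.0015,"sz": 0.039,"finger_gap": 0}
    - {"sx": 0.0105,"sy": 0.0015,"sz": 0.041,"finger_gap": 0}
    - {"sx": 0.0105,"sy": 0.0015,"sz": 0.041,"finger_gap": 0}

```text
time: 33.7
tool_pos: [538.4, -152.8, 60.2]
tcp_rot: [180.0, 0.0, 87.3]
ft_force: [-0.0, 0.4, 0.8]
finger_gap: 0.1
grip_force: 0.0
```

```bash
python3 clip.py right;  python3 - <<'E'
from h import *
s=optics.snapshot("scene");hsv=cv2.cvtColor(s["pixels"],cv2.COLOR_BGR2HSV)
for k,c,m in blobs((abs(hsv[...,0].astype(int)-110)<15)&(hsv[...,1]>120)&(hsv[...,2]>60),8):
    if c[0]<300: continue
    y,x=np.nonzero(m); print(k,c.round(1),x.min(),x.max(),y.min(),y.max())
E
```

```text
now d 11.8 lat 1.9 z 60.2 F out -0.4 Fz 0.8 t 33.7 rot [179.99   0.    87.35]
22 130 tool d [-10.2  -1.9 -69.8]
21 94 tool d [ -9.2  -1.9 -33.8]
20 73 tool d [ -8.2  -1.9 -12.8]
15 62.3 tool d [-3.2 -1.9 -2.1]
10.5 57.5 tool d [ 1.3 -1.9  2.7]
9 55 tool d [ 2.8 -1.9  5.2]
66 [390.7 192.4] 387 394 183 201
163 [348.4 197.1] 341 356 190 204
```

Scaled: 4 mm / 1000 = 0.004, 2.5 mm / 1000 = 0.0025.

Emit:
step_hand:
  ticks:
    - {"sx": 0.001,"sy": -0.0015,"sz": 0.002,"finger_gap": 0}
    - {"sx": 0.0025,"sy": -0.0015,"sz": 0.004,"finger_gap": 0}
    - {"sx": 0.0025,"sy": -0.0015,"sz": 0.004,"finger_gap": 0}

```text
time: 34.12
tool_pos: [536.8, -150.2, 55.9]
tcp_rot: [-180.0, -0.0, 87.3]
ft_force: [0.1, -0.5, 0.1]
finger_gap: 0.4
grip_force: 0.0
```

```bash
python3 clip.py right|head -1
```

```text
now d 9.3 lat 0.1 z 55.9 F out 0.5 Fz 0.1 t 34.125 rot [-1.7998e+02 -1.0000e-02  8.7340e+01]
```

Emit:
step_hand:
  ticks:
    - {"sz": 0.0015,"finger_gap": 0}
    - {"sz": 0.003,"finger_gap": 0}
    - {"sz": 0.003,"finger_gap": 0}

```text
time: 34.5
tool_pos: [537.2, -150.8, 53.5]
tcp_rot: [180.0, 0.0, 87.3]
ft_force: [-0.2, -0.6, 2.8]
finger_gap: 0.5
grip_force: 1.6
```

```bash
python3 clip.py right|head -1
```

```text
now d 9.8 lat 0.7 z 53.5 F out 0.6 Fz 2.8 t 34.5 rot [1.7996e+02 3.0000e-02 8.7330e+01]
```

Scaled: -2 mm / 1000 = -0.002, 1 mm / 1000 = 0.001.

Emit:
step_hand:
  ticks:
    - {"sz": -0.002,"finger_gap": 0}
    - {"sx": 0.002,"sz": -0.002,"finger_gap": 0}
    - {"sx": 0.002,"sz": 0.0005,"finger_gap": 0}
    - {"sx": 0.002,"sz": 0.001,"finger_gap": 0}
    - {"sx": 0.002,"sz": 0.001,"finger_gap": 0}

```text
time: 35.12
tool_pos: [537.7, -148.8, 53.8]
tcp_rot: [179.9, 0.1, 87.3]
ft_force: [-4.3, -0.8, 14.0]
finger_gap: 0.1
grip_force: 6.2
```

```bash
python3 clip.py right|head -1
```

```text
now d 7.9 lat 1.0 z 53.8 F out 1.0 Fz 14.0 t 35.125 rot [1.7992e+02 5.0000e-02 8.7340e+01]
```

Emit:
step_hand:
  ticks:
    - {"sx": 0.001,"sz": 0.001,"finger_gap": 0}
    - {"sx": 0.001,"sz": 0.0015,"finger_gap": 0}
    - {"sx": 0.001,"sz": 0.0015,"finger_gap": 0}

```text
time: 35.5
tool_pos: [538.3, -148.2, 52.6]
tcp_rot: [179.8, 0.1, 87.3]
ft_force: [-3.2, -1.8, 12.9]
finger_gap: 0.1
grip_force: 5.3
```

```bash
python3 clip.py right|head -1
```

```text
now d 7.2 lat 1.6 z 52.6 F out 1.9 Fz 12.9 t 35.5 rot [1.7985e+02 8.0000e-02 8.7340e+01]
```

Scaled: 2.5 mm / 1000 = 0.0025, 1.5 mm / 1000 = 0.0015.

Emit:
step_hand:
  ticks:
    - {"sx": 0.0015,"sz": 0.0003,"finger_gap": 0}
    - {"sx": 0.0025,"sz": 0.0003,"finger_gap": 0}
    - {"sx": 0.0025,"sz": 0.0003,"finger_gap": 0}

```text
time: 35.88
tool_pos: [536.9, -144.5, 49.9]
tcp_rot: [-180.0, -0.0, 87.3]
ft_force: [-0.1, -0.8, 0.6]
finger_gap: -0.1
grip_force: 0.5
```

```bash
python3 clip.py right|head -1
```

```text
now d 3.6 lat 0.1 z 49.9 F out 0.8 Fz 0.6 t 35.875 rot [-1.7997e+02 -2.0000e-02  8.7350e+01]
```

Emit:
step_hand:
  ticks:
    - {"sx": 0.001,"finger_gap": 0}
    - {"sx": 0.002,"finger_gap": 0}
    - {"sx": 0.002,"finger_gap": 0}

```text
time: 36.25
tool_pos: [537.1, -143.2, 50.2]
tcp_rot: [-180.0, 0.0, 87.3]
ft_force: [-0.1, -3.3, -0.2]
finger_gap: 0.3
grip_force: 1.5
```

```bash
python3 clip.py right|head -1
```

```text
now d 2.2 lat 0.2 z 50.2 F out 3.3 Fz -0.2 t 36.25 rot [-1.7999e+02  3.0000e-02  8.7330e+01]
```

Emit:
step_hand:
  ticks:
    - {"sx": -0.009,"finger_gap": 0}
    - {"sx": -0.009,"sz": -0.009,"finger_gap": 0}
    - {"sx": -0.004,"sz": -0.009,"finger_gap": 0}
    - {"sz": -0.009,"finger_gap": 0}
    - {"sz": -0.009,"finger_gap": 0}

```text
time: 36.88
tool_pos: [537.2, -142.2, 59.1]
tcp_rot: [-180.0, -0.0, 87.4]
ft_force: [-0.7, 0.8, -0.3]
finger_gap: -0.0
grip_force: 0.0
```

```bash
python3 clip.py right|head -1
```

```text
now d 1.3 lat 0.2 z 59.1 F out -0.8 Fz -0.3 t 36.875 rot [-1.7998e+02 -2.0000e-02  8.7370e+01]
```

Emit:
step_hand:
  ticks:
    - {"sx": 0.002,"finger_gap": 0}
    - {"sx": 0.002,"finger_gap": 0}

```text
time: 37.12
tool_pos: [537.2, -141.1, 59.1]
tcp_rot: [-180.0, 0.0, 87.3]
ft_force: [-0.9, -2.3, -1.1]
finger_gap: 0.1
grip_force: 1.4
```

```bash
python3 clip.py right|head -1
```

```text
now d 0.2 lat 0.2 z 59.1 F out 2.4 Fz -1.1 t 37.125 rot [-1.7999e+02  3.0000e-02  8.7340e+01]
```

Emit:
step_hand:
  ticks:
    - {"sz": 0.004,"finger_gap": 0}
    - {"sz": 0.008,"finger_gap": 0}
    - {"sz": 0.008,"finger_gap": 0}

```text
time: 37.5
tool_pos: [537.7, -141.3, 51.7]
tcp_rot: [180.0, 0.0, 87.3]
ft_force: [-2.1, -3.9, 4.6]
finger_gap: 0.2
grip_force: 2.7
```

```bash
python3 clip.py right|head -1
```

```text
now d 0.4 lat 0.6 z 51.7 F out 4.0 Fz 4.6 t 37.5 rot [1.7997e+02 3.0000e-02 8.7330e+01]
```

Face is vertical (0.2 → 0.4 mm from z 59 to 52), so it's shut. Confirming press, then retreat and check.

Scaled: 1.5 mm / 1000 = 0.0015, 0.5 mm / 1000 = 0.0005.

Emit:
step_hand:
  ticks:
    - {"sx": 0.0005,"sz": 0.0015,"finger_gap": 0}
    - {"sx": 0.0015,"sz": 0.0015,"finger_gap": 0}
    - {"sx": 0.0015,"sz": 0.0015,"finger_gap": 0}

```text
time: 37.88
tool_pos: [538.2, -141.2, 51.3]
tcp_rot: [179.9, 0.2, 87.3]
ft_force: [-3.4, -7.7, 9.2]
finger_gap: 0.1
grip_force: 6.6
```

```bash
python3 clip.py right|head -1
```

```text
now d 0.3 lat 1.2 z 51.3 F out 7.9 Fz 9.2 t 37.875 rot [1.799e+02 1.700e-01 8.732e+01]
```

Emit:
step_hand:
  ticks:
    - {"sx": -0.002,"sz": -0.001,"finger_gap": 0}
    - {"sx": -0.014,"sz": -0.002,"finger_gap": 0}
    - {"sx": -0.018,"sz": -0.045,"finger_gap": 0}
    - {"sx": -0.015,"sz": -0.095,"finger_gap": 0}
    - {"sx": 0.04,"sz": -0.12,"finger_gap": 0}
    - {"sx": 0.1,"sz": -0.12,"finger_gap": 0}
    - {"sx": 0.16,"sz": -0.12,"finger_gap": 0}
    - {"sx": 0.22,"sz": -0.12,"finger_gap": 0}

```text
time: 38.88
tool_pos: [547.4, 81.9, 169.4]
tcp_rot: [-180.0, -0.0, 87.3]
ft_force: [0.7, -0.2, -0.2]
finger_gap: -0.2
grip_force: 0.0
```

Emit:
step_hand:
  ticks:
    - {"sx": 0.06,"finger_gap": 0}
    - {"sx": 0.12,"finger_gap": 0}
    - {"sx": 0.16,"finger_gap": 0}
    - {"sx": 0.16,"finger_gap": 0}

```text
time: 39.38
tool_pos: [554.4, 242.7, 168.8]
tcp_rot: [-179.9, -0.0, 87.6]
ft_force: [-0.3, -0.6, 0.1]
finger_gap: -0.7
grip_force: 0.0
```

Run:
```python
from h import *
for n,roi in(("top",(160,300,335,430)),("scene",(130,240,300,410))):
    s=optics.snapshot(n);im=s["pixels"];hsv=cv2.cvtColor(im,cv2.COLOR_BGR2HSV)
    R=np.zeros(im.shape[:2],bool); R[roi[0]:roi[1],roi[2]:roi[3]]=1
    for k,c,m in blobs((abs(hsv[...,0].astype(int)-110)<15)&(hsv[...,1]>120)&(hsv[...,2]>60)&R,5):
        y,x=np.nonzero(m); print(n,k,c.round(1),x.min(),x.max(),y.min(),y.max())
    for a,c,m in blobs((hsv[...,1]<50)&(hsv[...,2]>150)&R,300):
        if n=="top":
            k=max(cv2.findContours(m.astype(np.uint8),0,2)[0],key=cv2.contourArea)
            w=np.array([ray(s,*p,82)[:2] for p in k[:,0]],np.float32); b=cv2.minAreaRect(w);print(n,a,b); C=np.array(b[0]);a=np.radians(b[2]-90)
    u=np.array([np.cos(a),np.sin(a)]);v=np.array([-u[1],u[0]])
    c=C+(np.array([0,-2.8]) if n=="scene" else 0)
    for nm,N,T,h,hw in(("left",v,u,57.5,22),("front",-u,v,77.5,20),("back",u,v,77.5,20),("right",-v,u,57.5,22)):
        for th in(1.3,1.571):
            P=[(L,w,1.5) for L in(2,31) for w in(-hw,hw)]+[(29,w,4.5) for w in(-hw,hw)]
            q=np.array([proj(s,np.r_[c+N*(h+L*np.cos(th)+o*np.sin(th))+T*w,80-L*np.sin(th)+o*np.cos(th)]) for L,w,o in P])
            print(n,nm,th,q.min(0).round(1),q.max(0).round(1))
```

```text
top 35 [380.7 198.3] 372 390 197 199
top 53 [352.5 233.9] 351 354 223 243
top 35 [407.6 235.2] 407 408 225 245
top 46 [379.2 271.9] 370 389 271 273
top 3632 ((539.839599609375, -70.11531066894531), (110.88742065429688, 150.4116973876953), 86.89375305175781)
top left 1.3 [346.3 222.5] [352.9 243.8]
top left 1.571 [349.7 222.6] [353.1 244.1]
top front 1.3 [367.6 272. ] [388.5 277.8]
top front 1.571 [367.7 271.6] [388.4 274.2]
top back 1.3 [370.9 194.8] [391.  198.3]
top back 1.571 [370.7 197.4] [390.9 200.9]
top right 1.3 [408.1 226. ] [410.6 247.6]
top right 1.571 [404.8 226. ] [408.3 247.4]
scene 6 [329.2 165.2] 328 331 163 167
scene 52 [389.8 193.8] 387 392 185 201
scene 148 [348.1 197.1] 341 356 190 204
scene left 1.3 [382.6 168.7] [389.4 190.1]
scene left 1.571 [381.1 168.8] [386.1 190.8]
scene front 1.3 [345.  153.6] [362.2 160.9]
scene front 1.571 [345.4 153.8] [362.2 163.6]
scene back 1.3 [355.4 201.9] [373.7 214.2]
scene back 1.571 [354.8 201.9] [373.7 212.3]
scene right 1.3 [328.1 172.1] [334.6 194.2]
scene right 1.571 [331.3 172.3] [334.8 194.4]
```

All four clips match the shut prediction in the top view, and the box is about 7.5 mm from its start. Handing in.

```bash
python3 -c "
from bench import workorder
print(workorder.hand_in())"
```

```text
the job is handed in; nothing more can be done
None
```

I put the lid on, pressed it home and snapped all four clips shut by about 39 s. By camera measurement the box slid about 7.5 mm (20 mm allowed); I handed the job in, and it returned no verdict.

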